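# Pump down the filtration unit and present its filter plate

### The arm

A 6-joint arm with a two-finger parallel gripper is mounted at the origin on the work surface. World frame = base frame: x ahead of the robot, y to its left, z up, the work surface at z = 0. Lengths are in m, angles in rad, forces in N, time in s.
With the tool pointing down it reaches from about 0.275 to 0.875 m from the base axis. Payload 12.5 kg.
Tool frame: the origin (TCP) lies at the very end of the fingers, on their centre line; the grasp point (between the pads) lies 19 mm behind it; z points along the fingers, y is the direction in which the jaws open and shut (so a half turn about z gives the same grasp; the last joint's range is limited). The gripper opens to 85 mm and grips with 20 to 120 N. Pads are 22 mm wide; open, the fingers measure 114 mm over their backs; the gripper's body (76 mm by 85 mm) begins 54 mm behind the grasp point. The pads swing forward as they close: fully open they stand 13 mm farther back than shut.
Start: joints at [-1.253, 0.351, 1.652, -0, 1.139, -0.085], TCP at [0.216, -0.506, 0.231] pointing down, gripper open.
Joint ranges: [-2.75, 2.75], [-0.79, 2.1], [0.01, 2.65], [-1.57, 4.71], [0.07, 3.14], [-2.87, 2.87]. Speed limits (rad/s): [2.22, 2.22, 2.79, 3.14, 3.14, 3.14].

### API

Orientations are given as a 3x3 rotation matrix whose columns are the frame's x, y, z axes.
In Python, from bench import robot gives the robot as it stands.
- The arm moves only by the tool drive_tool, never from a script. Its argument "commands" is one flat list of numbers, 7 for each row, row after row: the turn, a rotation vector about the tool's x, y, z in rad, then the shift along the tool's x, y, z in mm, then the finger opening in mm, from 0 to 85.4. In form: [wx, wy, wz, dx, dy, dz, grip, wx, wy, wz, dx, dy, dz, grip, ...]. A call has 1 to 5 rows; each row is the pose to reach, as a shift and turn from the pose commanded when the call began, along the tool's axes at that moment; what a row does not reach only later rows make up. A row lasts 1/10 s, in which the tool goes at most 50 mm and 8.59 degrees, less where a joint would pass 70% of its speed; a pose out of reach is approached as far as the arm can. A call with a gripper value outside its range is refused whole. The fingers move at their own pace and stop on an object; "grip_force" is the grip in N (left out, the last holds). Time passes only in rows, so rows that repeat a pose let the fingers close. It gives the time, the measured TCP pose, the force and the opening at its end, in the units of the state.
- robot.sense(): the state, without advancing time (a new reading comes with each control period).
- robot.camera(name): name is "scene" or "side" or "wrist"; returns (picture, depth): 480x640x3 uint8, red, green, blue; 480x640 float32, m along the optical axis (not along the pixel's ray), 0 where there is no reading.
- robot.calibration(name): a dict with "fov_y" (degrees; the focal length in pixels is half the picture's height over the tangent of half this angle, whatever the lens; pixels are square), "cx", "cy" (the principal point, pixels), "view" (4x4, takes a point from world to camera coordinates). Camera axes: x right, y down, z forward; pixel columns grow to the right and rows downward; lengths in m; the calibration is good to about 2 mm. A picture is of the moment at which its call begins: read the wrist's pose just before it. calibration takes no time and is no camera call; for the wrist camera it gives the pose at the moment of the call.
- robot.hand_in(): hands the job in, once; it reports no verdict.
The state is a dict: "time": time; "q": joint angles; "qd": joint speeds; "effort": joint torques, N m; "tool_pos": TCP position; "ee_rot": TCP orientation; "ft_force": force on the tool from outside, world axes, zero at the start; "ft_torque": the same for the moment, N m; "finger_gap": finger opening in m.
Only numpy, scipy, OpenCV 4.12 (cv2) and the standard library are available. Lean on these libraries where they do the work, as an engineer would, in place of code of your own. Each camera call takes 0.05 s, during which the arm holds its last target.

### The job

On the filtration unit, pull the red-gripped pump lever through its full stroke to the stop and ease it slowly back home without letting it snap back. Then swing the white cover flap fully up and leave it open, draw the orange-topped filter plate up out of its slot (leave the black blanking plate in place), and finish while still holding it, steady and upright, in the air over the middle of the light pad with its lower edge between about 4 and 15 cm above the pad. Do not disturb the other things on the bench.

Things in the scene. Friction and masses are not known exactly. Their poses are not given: they have to be found in the camera images.
- unit: Hand-pumped filtration unit, fixed to the bench: grey deck 140 mm (x) by 190 mm (y), its top 60 mm above the bench, with a blue pump housing (48 mm high) along its +y side, out to y = +185 mm. Origin: centre of the deck's underside, on the bench. Its z is up, its -x side (front) is roughly towards the robot. Two slots in the deck at x = -10 mm, y = -40 and +40 mm, each 12.5 x 62.5 mm (long side along y) and 42 mm deep, hold the two plates.
- lever (a joint): Sprung pump lever on the pump housing, rad: 0 = home (leaning 0.65 rad past vertical to the unit's +x, away from the robot), 0.9 = the stop at the end of its stroke (grip drawn over to the unit's -x, towards the robot). Hinge axis parallel to the unit's y. A spring drives it home: about 3 N at the grip at home, 7 N at the stop. If let go it snaps back.
- lever_grip (a point): Middle of the red round grip bar across the lever's end: 22 mm diameter, 74 mm long, parallel to the unit's y, carried by two thin steel arms (10 mm) 62 mm apart, so 52 mm of it is free between them and nothing is under it for 60 mm. 140 mm from the pivot; about 171 mm above the bench at home.
- lever_pivot (a point): Pivot of the lever, at (-40, 150, 60) mm in the unit's frame. The grip moves in a circle of 140 mm radius about it, in the unit's xz plane.
- flap (a joint): White opaque cover flap (hood) over the deck, rad: 0 = shut, 1.75 = stop, fully open. Hinged along its lower back edge; the front swings up and away from the robot. A stiff hinge: it stays where it is left, and takes about 2 to 4 N at the bar to move. May start a little ajar (up to 0.1).
- flap_bar (a point): Middle of the blue grab bar on the flap: 12 mm diameter, 108 mm long, parallel to the unit's y, on two posts 100 mm apart, its centre 45 mm above the flap's top, so fingers fit under and around it. It lies 110 mm in front of the hinge and 99 mm above it when shut (159 mm above the bench).
- flap_hinge (a point): Middle of the flap's hinge line (parallel to the unit's y), at (65, 0, 60) mm in the unit's frame. The flap is 125 x 176 x 54 mm, shut from x = -60 to +65 mm of the unit.
- filter_plate: The filter plate: upright plate 10 mm thick (its x), 60 mm wide (its y), 85 mm tall, about 90 g, white with an orange top (upper 34 mm). Origin: centre of its lower edge. Stands in one of the two slots (which one varies), 43 mm of it above the deck, hidden under the shut flap; its x and y are parallel to the unit's.
- blank_plate: The blanking plate: same shape and size, all black, in the other slot. Stays there. Origin: centre of its lower edge.
- light_pad: Flat light pad fixed on the bench: black frame 150 x 150 mm, 12 mm high, glowing white face. Origin: centre of its underside.
- wash_bottle: Bystander, loose: white plastic bottle with red cap, 64 mm diameter, 150 mm tall. Origin: centre of its underside.
- jar: Bystander, loose: clear glass jar with red lid, 72 mm diameter, 100 mm tall. Origin: centre of its underside.
- reagent: Bystander, loose: amber glass bottle with blue cap, 60 mm diameter, 120 mm tall. Origin: centre of its underside.
- beaker: Bystander, loose: open glass beaker, 72 mm diameter, 85 mm tall. Origin: centre of its underside.
- petri: Bystander, loose: stack of three flat round dishes, 91 mm diameter, 44 mm tall. Origin: centre of its underside.
- tube_rack: Bystander, loose: blue rack of small capped tubes, 70 x 160 x 52 mm, long side along its y. Origin: centre of its underside.
- tip_box: Bystander, loose: clear box with orange lid, 87 x 122 x 64 mm. Origin: centre of its underside.

How it is judged:
By the outcome, as a careful person would: the job done as asked, in the order asked, and still so for the second after the job is handed in, while the arm keeps its last pose, push and grip.
It also fails if it takes over 70 s, if anything falls off the work surface, if the arm or the gripper's body presses on something with over 40 N, if the wrist force passes 120 N, or if a joint passes its speed limit or range.

## Working session

There is one attempt and no reset: what is moved stays moved. The work goes in short steps, Python scripts to look and compute and a tool call to move; the robot and the scene stay as the last step left them, time stands still between calls to the robot, and variables do not carry over. Pictures are saved under pics/ and viewed, and the job is handed in when it is done.

Besides the shell and the picture viewer there is one more tool, called after "Request:" by a JSON object that holds its "name" and its "arguments". drive_tool: Moves the arm, as the interface text tells. Its arguments: {"type":"object","properties":{"commands":{"type":"array"},"grip_force":{"type":"number"}},"required":["commands"]}

```bash
ls; mkdir -p pics; python3 - <<'E'
from bench import robot
import cv2,numpy as np
s=robot.sense();print({k:np.round(v,3) for k,v in s.items()})
for n in ["scene","side","wrist"]:
    c=robot.calibration(n);print(n,c["fov_y"],c["cx"],c["cy"],np.round(c["view"],3).tolist())
    p,d=robot.camera(n);cv2.imwrite(f"pics/{n}0.png",p[:,:,::-1]);np.savez(f"pics/{n}0.npz",p=p,d=d,V=c["view"])
    print(d.min(),d.max(),(d==0).mean())
E
```

```text
pics
{'time': np.float64(0.0), 'q': array([-1.253,  0.351,  1.652,  0.   ,  1.139, -0.085]), 'qd': array([ 0.001,  0.001, -0.001, -0.003, -0.   ,  0.001]), 'effort': array([-0.0000e+00, -5.0611e+01, -2.9140e+01, -0.0000e+00,  4.0000e-03,
        0.0000e+00]), 'tool_pos': array([ 0.216, -0.506,  0.231]), 'ee_rot': array([[ 0.92 ,  0.392, -0.   ],
       [ 0.392, -0.92 ,  0.001],
       [ 0.   , -0.001, -1.   ]]), 'ft_force': array([ 0.229, -0.165, -1.787]), 'ft_torque': array([-0.011,  0.003,  0.005]), 'finger_gap': np.float64(0.085)}
scene 56.7141942048151 314.7406432550369 241.56149822142785 [[0.792, 0.61, 0.006, -0.437], [0.44, -0.565, -0.698, -0.194], [-0.422, 0.555, -0.716, 1.487], [0.0, 0.0, 0.0, 1.0]]
0.0 3.683538 0.003987630208333333
side 54.871082850801706 323.6892167861698 240.2458670499434 [[-0.936, -0.351, -0.016, 0.512], [-0.161, 0.468, -0.869, 0.221], [0.313, -0.811, -0.495, 0.885], [0.0, 0.0, 0.0, 1.0]]
0.0 3.059261 0.003828125
wrist 65.31694883331808 317.374230610038 232.70150051546244 [[0.392, -0.92, -0.001, -0.549], [-0.87, -0.371, 0.324, -0.043], [-0.298, -0.126, -0.946, 0.381], [0.0, 0.0, 0.0, 1.0]]
0.0 0.7190455 0.0040462239583333335
```

View pics/scene0.png

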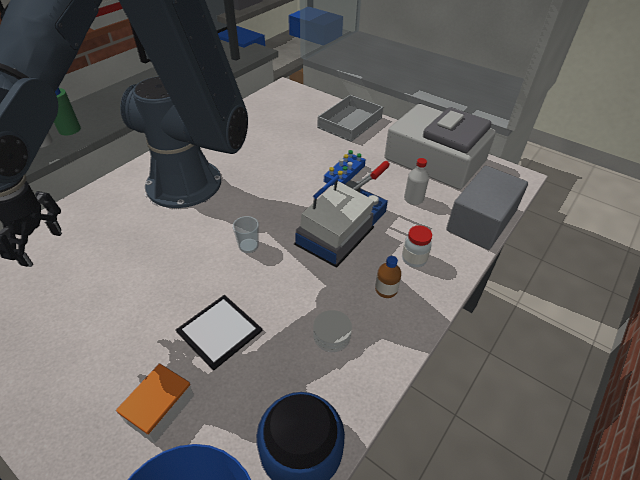

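View pics/side0.png

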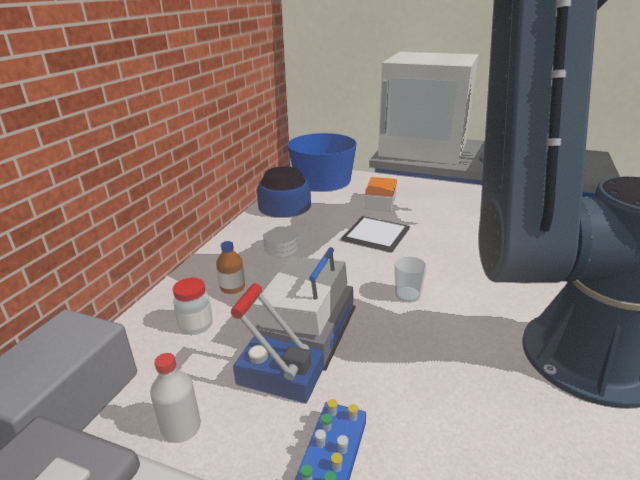

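View pics/wrist0.png

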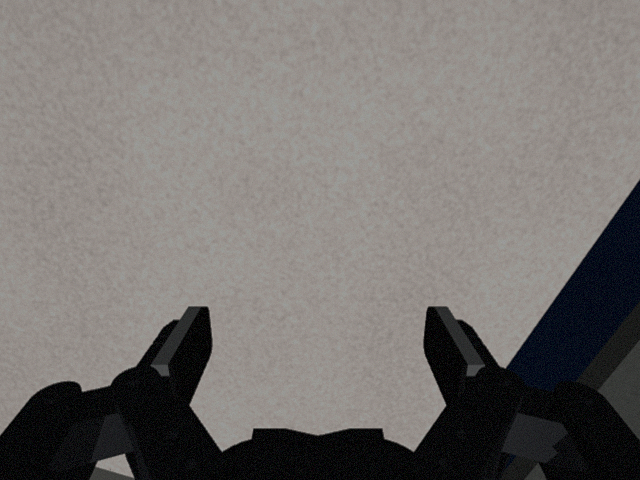

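Scene view: unit at about (340,215) with its red grip at (375,172), blue bar at (325,187), and pad at (220,330). Side view: red grip at (247,301), bar at (322,264), pad at (377,232), tube rack just beyond the housing. Now I'll measure these.

```bash
cat > h.py <<'E'
import numpy as np,cv2
from bench import robot
def K(n):
    c=robot.calibration(n);return 240/np.tan(np.radians(c["fov_y"]/2)),c["cx"],c["cy"]
def world(n,d,V):
    f,cx,cy=K(n);v,u=np.mgrid[:480,:640]
    P=np.stack([(u-cx)/f*d,(v-cy)/f*d,d],-1);return (P-V[:3,3])@V[:3,:3]
def load(n,t):
    z=np.load(f"pics/{n}{t}.npz");return z["p"],z["d"],z["V"]
def hsv(p): return cv2.cvtColor(p,cv2.COLOR_RGB2HSV)
def snap(n,t):
    V=robot.calibration(n)["view"];p,d=robot.camera(n)
    cv2.imwrite(f"pics/{n}{t}.png",p[:,:,::-1]);np.savez(f"pics/{n}{t}.npz",p=p,d=d,V=V);return p,d,V
def ray(n,V,u,v,z):
    f,cx,cy=K(n);o=-V[:3,:3].T@V[:3,3];r=V[:3,:3].T@np.array([(u-cx)/f,(v-cy)/f,1]);return o+r*(z-o[2])/r[2]
E
python3 - <<'E'
from h import *
for n in ["scene","side"]:
    p,d,V=load(n,0);W=world(n,d,V);H=hsv(p);ok=d>0
    m={}
    hue,s,v=H[...,0],H[...,1],H[...,2]
    red=((hue<6)|(hue>174))&(s>150)&ok
    blue=(hue>105)&(hue<125)&(s>130)&ok
    inr=(W[...,0]>0.2)&(W[...,0]<1.1)&(abs(W[...,1])<0.8)&(W[...,2]>0.005)&(W[...,2]<.4)
    org=(hue>6)&(hue<18)&(s>150)&ok
    for name,mk in [("red",red&inr),("blue",blue&inr),("org",org&inr)]:
        k,lab,st,ce=cv2.connectedComponentsWithStats(mk.astype(np.uint8))
        for i in range(1,k):
            if st[i,4]>25:
                Q=W[lab==i];c=np.median(Q,0);X=Q-Q.mean(0);e,ev=np.linalg.eigh(X.T@X/len(X))
                print(n,name,np.round(ce[i]),st[i,4],"med",np.round(c,3),"min",np.round(np.percentile(Q,3,axis=0),3),"max",np.round(np.percentile(Q,97,axis=0),3),"dir",np.round(ev[:,2],3))
    # pad bright face
    wh=(s<40)&(v>180)&ok&(W[...,2]>0.004)&(W[...,2]<0.03)&(W[...,0]>.2)&(W[...,0]<1)
    k,lab,st,ce=cv2.connectedComponentsWithStats(wh.astype(np.uint8))
    for i in range(1,k):
        if st[i,4]>300:
            print("white",np.round(ce[i]),st[i,4],np.round(np.median(W[lab==i],0),3))
E
```

```text
scene red [421. 162.] 74 med [0.645 0.397 0.15 ] min [0.632 0.388 0.137] max [0.657 0.414 0.153] dir [ 0.366 -0.869 -0.333]
scene red [380. 170.] 149 med [0.587 0.25  0.18 ] min [0.577 0.221 0.169] max [0.593 0.292 0.185] dir [0.019 0.998 0.053]
scene red [420. 235.] 368 med [0.774 0.167 0.1  ] min [0.747 0.144 0.088] max [0.799 0.198 0.104] dir [ 0.334 -0.937 -0.101]
scene blue [342. 173.] 592 med [0.42  0.346 0.031] min [0.366 0.067 0.008] max [0.511 0.444 0.176] dir [-0.305  0.85  -0.428]
scene blue [365. 192.] 40 med [0.532 0.281 0.049] min [0.512 0.272 0.045] max [0.551 0.289 0.051] dir [-1.    0.   -0.02]
scene blue [379. 209.] 219 med [0.605 0.252 0.045] min [0.585 0.212 0.01 ] max [0.608 0.288 0.052] dir [ 0.122 -0.983 -0.135]
scene blue [315. 248.] 437 med [0.547 0.008 0.035] min [0.481 0.005 0.014] max [0.61  0.012 0.052] dir [-1.    -0.024  0.008]
scene blue [391. 261.] 102 med [0.769 0.023 0.119] min [0.757 0.014 0.108] max [0.78  0.038 0.123] dir [-0.33   0.892  0.308]
scene blue [302. 453.] 2016 med [ 0.877 -0.459  0.078] min [ 0.769 -0.504  0.031] max [ 0.922 -0.352  0
[... 1089 characters left out ...]
[-0.417  0.902 -0.111]
side blue [319. 267.] 114 med [0.504 0.131 0.173] min [0.501 0.096 0.169] max [0.509 0.16  0.175] dir [-0.024  1.     0.003]
side blue [342. 408.] 57 med [0.401 0.304 0.029] min [0.392 0.299 0.027] max [0.408 0.309 0.032] dir [-0.996 -0.089 -0.003]
side blue [347. 441.] 1163 med [0.369 0.351 0.029] min [0.358 0.306 0.016] max [0.405 0.415 0.031] dir [-0.23   0.973 -0.021]
side blue [317. 460.] 592 med [0.404 0.403 0.029] min [0.387 0.384 0.027] max [0.424 0.429 0.031] dir [-0.418  0.908  0.009]
side org [383. 183.] 287 med [ 0.551 -0.553  0.063] min [ 0.514 -0.596  0.061] max [ 0.594 -0.504  0.065] dir [-0.431  0.902  0.007]
white [376. 231.] 920 [ 0.511 -0.328  0.011]
```

```bash
python3 - <<'E'
from h import *
for n in ["scene","side","wrist"]:
    p,d,V=load(n,0); print(n,"cam pos",np.round(-V[:3,:3].T@V[:3,3],3))
p,d,V=load("scene",0);cv2.imwrite("pics/sc_crop.png",cv2.resize(p[120:280,270:470,::-1],None,fx=4,fy=4,interpolation=2)[:600,:800])
p,d,V=load("side",0);cv2.imwrite("pics/sd_crop.png",cv2.resize(p[230:430,220:380,::-1],None,fx=3,fy=3))
for n in ["scene","side"]:
    p,d,V=load(n,0);W=world(n,d,V);H=hsv(p);hue,s,v=[H[...,i] for i in range(3)];ok=d>0
    box=lambda a,b,c,e,f,g: ok&(W[...,0]>a)&(W[...,0]<b)&(W[...,1]>c)&(W[...,1]<e)&(W[...,2]>f)&(W[...,2]<g)
    def rep(nm,m):
        Q=W[m]
        if len(Q)<5: print(n,nm,len(Q));return
        X=Q-Q.mean(0);e,ev=np.linalg.eigh(X.T@X/len(X));print(n,nm,len(Q),"mean",np.round(Q.mean(0),4),"lo",np.round(np.percentile(Q,2,axis=0),3),"hi",np.round(np.percentile(Q,98,axis=0),3),"dir",np.round(ev[:,2],3))
    b=(hue>100)&(hue<130)&(s>80)
    rep("bar",box(.45,.56,.0,.22,.155,.2)&b)
    rep("barall",box(.45,.56,.0,.22,.155,.2))
    wf=box(.45,.65,-.0,.22,.105,.15)&(s<60)
    rep("flaptop",wf)
    Q=W[wf];A=np.c_[Q[:,:2],np.ones(len(Q))];print("plane",np.linalg.lstsq(A,Q[:,2],rcond=None)[0])
    # flap top rect fit
    r=cv2.minAreaRect((Q[:,:2]*1000).astype(np.float32));print(r)
    g=box(.4,.7,-.01,.3,.045,.056);rep("z50",g&b)
    rep("grip",box(.5,.65,.19,.33,.15,.2)&((hue<8)|(hue>172))&(s>100))
E
```

```text
scene cam pos [ 1.059 -0.669  0.933]
side cam pos [0.238 0.794 0.638]
wrist cam pos [ 0.292 -0.473  0.374]
scene bar 132 mean [0.5079 0.1059 0.1733] lo [0.501 0.054 0.165] hi [0.513 0.16  0.178] dir [ 0.027 -1.     0.   ]
scene barall 158 mean [0.5076 0.1021 0.1721] lo [0.501 0.054 0.156] hi [0.513 0.16  0.178] dir [ 0.018 -1.    -0.011]
scene flaptop 2203 mean [0.5512 0.098  0.1199] lo [0.49  0.019 0.108] hi [0.61  0.191 0.128] dir [0.028 1.    0.013]
plane [-0.099966    0.01565079  0.17344256]
((548.4512939453125, 107.04399108886719), (126.84071350097656, 183.69970703125), 0.9914395809173584)
scene z50 295 mean [0.5667 0.1532 0.0493] lo [0.485 0.005 0.045] hi [0.609 0.289 0.053] dir [-0.127 -0.992  0.003]
scene grip 156 mean [0.5859 0.2512 0.1787] lo [0.576 0.22  0.167] hi [0.593 0.293 0.185] dir [0.03  0.998 0.058]
side bar 214 mean [0.5049 0.1191 0.1722] lo [0.5   0.06  0.167] hi [0.51  0.164 0.175] dir [-0.015  1.    -0.017]
side barall 278 mean [0.5054 0.1181 0.1707] lo [0.501 0.058 0.157] hi [0.512 0.164 0.175] dir [-0.014  1.    -0.026]
side flaptop 3432 mean [0.5413 0.1266 0.1185] lo [0.486 0.028 0.107] hi [0.609 0.199 0.131] dir [-0.151  0.989 -0.007]
plane [-0.06537007 -0.01693099  0.15598906]
((548.86669921875, 111.04597473144531), (126.90819549560547, 179.90130615234375), 1.67672598361969)
side z50 1228 mean [0.5375 0.2574 0.0472] lo [0.471 0.208 0.045] hi [0.605 0.293 0.049] dir [-0.999 -0.041 -0.003]
side grip 479 mean [0.5798 0.2682 0.1767] lo [0.573 0.227 0.165] hi [0.59  0.299 0.182] dir [-0.018 -0.999  0.049]
```

View pics/sc_crop.png

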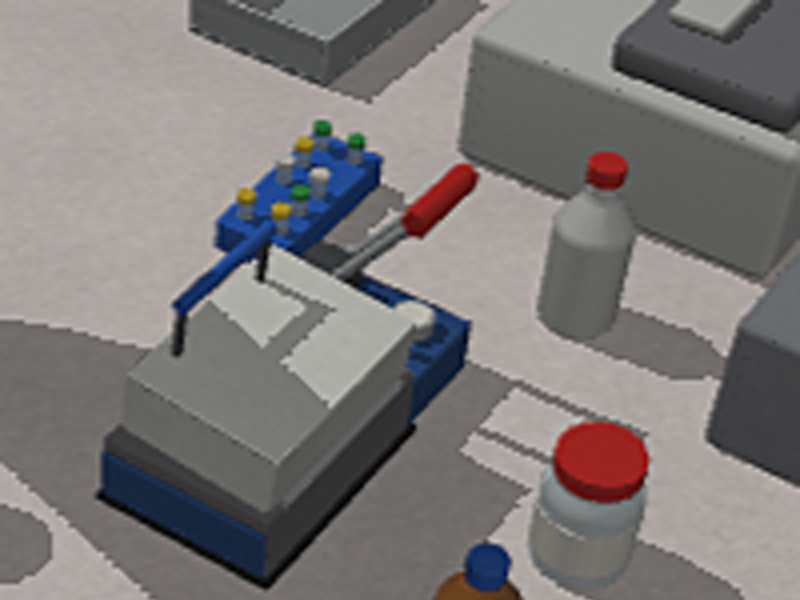

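View pics/sd_crop.png

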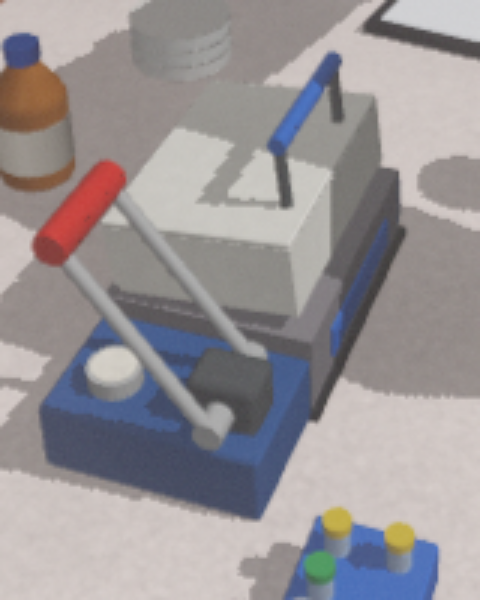

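```bash
cat >> h.py <<'E'
from scipy.spatial.transform import Rotation as R
YAW=.022;O=np.array([.541,.1075,0])
def Rt(tilt=0):  # tool x=+unit y, y=+unit x, z down
    c,s=np.cos(YAW),np.sin(YAW)
    B=np.array([[-s,c,0],[c,s,0],[0,0,-1]]).T
    return B@R.from_rotvec([tilt,0,0]).as_matrix()
def U(x,y,z):
    c,s=np.cos(YAW),np.sin(YAW);return O+np.array([c*x-s*y,s*x+c*y,z])/1
def go(p,Rw=None,pc=None,Rc=None):
    s=robot.sense();C=np.array(s["ee_rot"]) if Rc is None else Rc;pc=np.array(s["tool_pos"]) if pc is None else pc
    Rw=C if Rw is None else Rw
    print("rot",np.round(R.from_matrix(C.T@Rw).as_rotvec(),3),"shift mm",np.round(C.T@(np.array(p)-pc)*1000,1))
def st():
    s=robot.sense();print("t",round(s["time"],2),"p",np.round(s["tool_pos"],4),"F",np.round(s["ft_force"],1),"gap",round(s["finger_gap"],4),"q",np.round(s["q"],2))
E
python3 - <<'E'
from h import *
go([.5825,.259,.25],Rt());st()
E
```

```text
rot [-1.00e-03 -1.00e-03 -1.19e+00] shift mm [ 637.4 -559.7  -18.6]
t 0.15 p [ 0.2156 -0.5057  0.2309] F [ 0.7  0.6 -0.2] gap 0.0858 q [-1.25  0.35  1.65  0.    1.14 -0.08]
```

Request:
{"name": "drive_tool", "arguments": {"commands": [0,0,-1.19,637,-560,-19,60,0,0,-1.19,637,-560,-19,60,0,0,-1.19,637,-560,-19,60,0,0,-1.19,637,-560,-19,60,0,0,-1.19,637,-560,-19,60], "grip_force": 30}}

```text
time: 0.65
tool_pos: [0.3239, -0.2787, 0.2369]
ee_rot: [[0.401, 0.916, 0.0], [0.916, -0.401, 0.0], [0.0, 0.0, -1.0]]
ft_force: [0.3, -0.9, 0.0]
finger_gap: 0.0601
```

```bash
python3 - <<'E'
from h import *
go([.5825,.259,.25],Rt());st()
E
```

```text
rot [ 0.    -0.    -0.434] shift mm [596.2  21.4 -13.1]
t 0.65 p [ 0.3239 -0.2787  0.2369] F [ 0.3 -0.9  0. ] gap 0.0601 q [-0.82  0.12  1.94  0.    1.08 -0.41]
```

Request:
{"name": "drive_tool", "arguments": {"commands": [0,0,-0.434,596,21,-13,60,0,0,-0.434,596,21,-13,60,0,0,-0.434,596,21,-13,60,0,0,-0.434,596,21,-13,60,0,0,-0.434,596,21,-13,60]}}

```text
time: 1.15
tool_pos: [0.4335, -0.0538, 0.2425]
ee_rot: [[-0.016, 1.0, 0.0], [1.0, 0.016, -0.0], [-0.0, 0.0, -1.0]]
ft_force: [1.7, -1.4, -0.1]
finger_gap: 0.06
```

```bash
python3 - <<'E'
from h import *
go([.5825,.259,.25],Rt());st()
E
```

```text
rot [ 0.     0.    -0.006] shift mm [310.3 154.1  -7.5]
t 1.15 p [ 0.4335 -0.0538  0.2425] F [ 1.7 -1.4 -0.1] gap 0.06 q [-0.23  0.13  1.91 -0.    1.1  -0.25]
```

Request:
{"name": "drive_tool", "arguments": {"commands": [0,0,-0.006,310,154,-8,60,0,0,-0.006,310,154,-8,60,0,0,-0.006,310,154,-8,60,0,0,-0.006,310,154,-8,60,0,0,-0.006,310,154,-8,60]}}

```text
time: 1.65
tool_pos: [0.5411, 0.1719, 0.248]
ee_rot: [[-0.022, 1.0, -0.0], [1.0, 0.022, -0.0], [-0.0, -0.0, -1.0]]
ft_force: [0.7, -0.8, -0.4]
finger_gap: 0.06
```

```bash
python3 - <<'E'
from h import *
go([.5825,.259,.25],Rt());st()
E
```

```text
rot [-0.  0.  0.] shift mm [86.1 43.4 -2. ]
t 1.65 p [0.5411 0.1719 0.248 ] F [ 0.7 -0.8 -0.4] gap 0.06 q [ 0.23  0.37  1.59 -0.    1.19  0.2 ]
```

Request:
{"name": "drive_tool", "arguments": {"commands": [0,0,0,86,43,-2,60,0,0,0,86,43,-2,60,0,0,0,86,43,-2,60,0,0,0,86,43,-2,60]}}

```text
time: 2.05
tool_pos: [0.5814, 0.2571, 0.2492]
ee_rot: [[-0.023, 1.0, -0.001], [1.0, 0.023, -0.001], [-0.001, -0.001, -1.0]]
ft_force: [0.1, -1.6, -0.3]
finger_gap: 0.0603
```

```bash
python3 - <<'E'
from h import *
st()
snap("wrist",1);snap("side",1)
go([.5825,.259,.25],Rt())
E
```

```text
t 2.05 p [0.5814 0.2571 0.2492] F [ 0.1 -1.6 -0.3] gap 0.0603 q [ 0.34  0.49  1.39 -0.    1.26  0.32]
rot [-0.001  0.    -0.001] shift mm [ 3.2  1.2 -0.1]
```

View pics/wrist1.png

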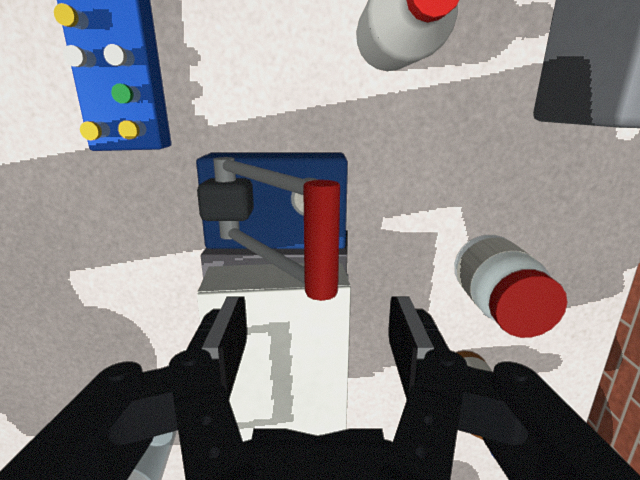

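View pics/side1.png

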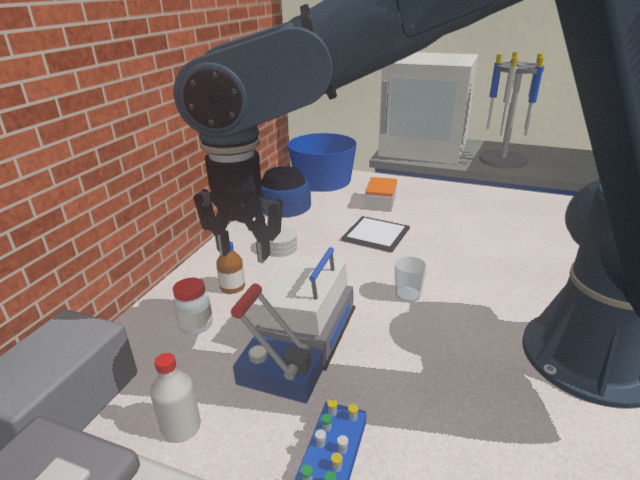

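The wrist view shows the red grip at columns 305–338, rows 180–299, centred between the fingers. I'll refine its position from this view.

```bash
python3 - <<'E'
from h import *
p,d,V=load("wrist",1);H=hsv(p);hue,s,v=[H[...,i] for i in range(3)];W=world("wrist",d,V)
m=(((hue<8)|(hue>172))&(s>120));m[:,:290]=0;m[:,350:]=0;m[:170]=0;m[310:]=0
Q=W[m];print(len(Q),np.median(Q,0),np.percentile(Q,1,axis=0),np.percentile(Q,99,axis=0))
v_,u_=np.where(m)
for r in (185,240,293):
    c=u_[v_==r];print(r,c.min(),c.max(),ray("wrist",V,(c.min()+c.max())/2,r,.171))
c0=u_.min();print(ray("wrist",V,321,v_.min(),.176),ray("wrist",V,321,v_.max(),.176))
# flap bottom edges etc
E
```

```text
4011 [0.58253821 0.26556054 0.18086084] [0.57204679 0.22553487 0.17141801] [0.59311102 0.29751364 0.1835409 ]
185 304 339 [0.58214308 0.29529317 0.171     ]
240 304 337 [0.58246328 0.26029212 0.171     ]
293 307 335 [0.58377058 0.22305625 0.171     ]
[0.58169726 0.29926279 0.176     ] [0.58377484 0.22136331 0.176     ]
```

Request:
{"name": "drive_tool", "arguments": {"commands": [0,0,0,3.4,1.1,30,60,0,0,0,3.4,1.1,60,60,0,0,0,3.4,1.1,85,60,0,0,0,3.4,1.1,98,60,0,0,0,3.4,1.1,98,60]}}

```text
time: 2.65
tool_pos: [0.5821, 0.259, 0.151]
ee_rot: [[-0.021, 1.0, -0.002], [1.0, 0.021, -0.001], [-0.001, -0.002, -1.0]]
ft_force: [-0.2, -0.2, 0.4]
finger_gap: 0.0599
```

Request:
{"name": "drive_tool", "arguments": {"commands": [0,0,0,0,0,0,40,0,0,0,0,0,0,25,0,0,0,0,0,0,25,0,0,0,0,0,0,25]}}

```text
time: 3.05
tool_pos: [0.583, 0.2602, 0.1529]
ee_rot: [[-0.022, 1.0, 0.001], [1.0, 0.022, 0.0], [0.0, 0.001, -1.0]]
ft_force: [0.4, 0.4, 0.1]
finger_gap: 0.0248
```

```bash
sed -i 's/O=np.array(\[.541,.1075,0\])/O=np.array([.541,.109,0])/' h.py; python3 - <<'E'
from h import *
st();snap("side",2);p,d,V=snap("wrist",2)
s=robot.sense();pc=np.array(s["tool_pos"])
C=Rt()
print("home tcp target",np.round(U(.0447,.15,.1715-.019),4))
g0=U(.0447,.15,.1715)
for a in np.linspace(0,.96,13):
    f=.65-a;g=U(-.04+.14*np.sin(f),.15,.06+.14*np.cos(f));print(round(a,2),np.round(C.T@(g-g0)*1000,1))
E
```

```text
t 3.05 p [0.583  0.2602 0.1529] F [0.4 0.4 0.1] gap 0.0248 q [0.35 0.59 1.48 0.   1.07 0.32]
home tcp target [0.5824 0.2599 0.1525]
0.0 [0. 0. 0.]
0.08 [ 0.  -9.2 -6.4]
0.16 [  0.  -18.8 -12. ]
0.24 [  0.  -28.9 -16.9]
0.32 [  0.  -39.3 -20.9]
0.4 [  0.  -50.1 -24.1]
0.48 [  0.  -61.  -26.5]
0.56 [  0.  -72.1 -27.9]
0.64 [  0.  -83.3 -28.5]
0.72 [  0.  -94.5 -28.2]
0.8 [   0.  -105.6  -26.9]
0.88 [   0.  -116.6  -24.8]
0.96 [   0.  -127.4  -21.8]
```

View pics/side2.png

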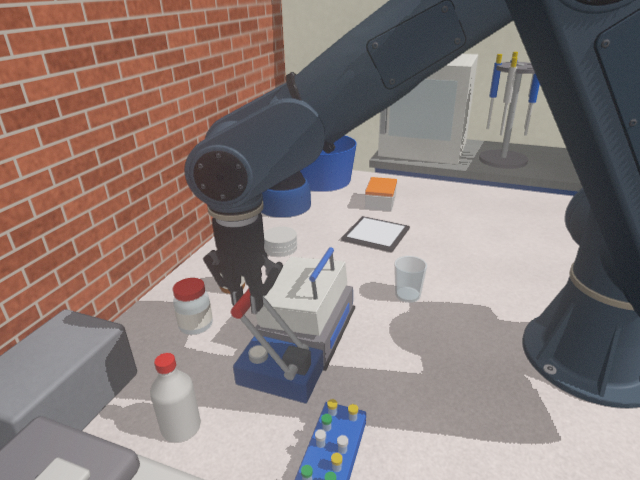

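View pics/wrist2.png

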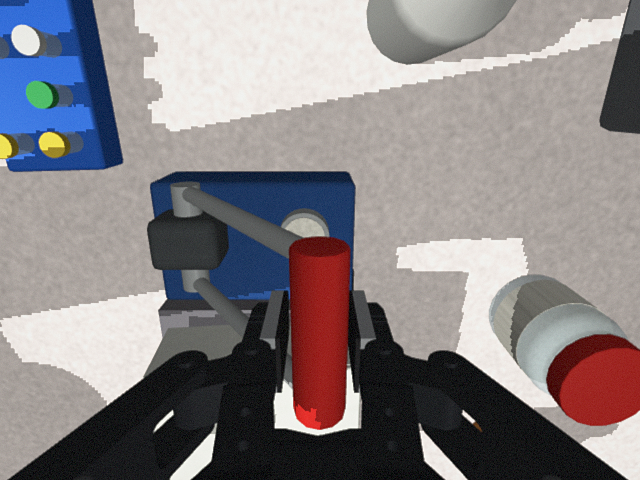

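The fingers straddle the grip with it centred at (320,330). I'm pulling along the arc.

Request:
{"name": "drive_tool", "arguments": {"commands": [0,0,0,0,-9,-6.4,25,0,0,0,0,-19,-12,25,0,0,0,0,-29,-17,25,0,0,0,0,-39,-21,25,0,0,0,0,-50,-24,25]}}

```text
time: 3.65
tool_pos: [0.5347, 0.2593, 0.1784]
ee_rot: [[-0.022, 1.0, 0.007], [1.0, 0.022, 0.002], [0.002, 0.007, -1.0]]
ft_force: [7.6, -0.2, 5.5]
finger_gap: 0.0249
```

Request:
{"name": "drive_tool", "arguments": {"commands": [0,0,0,0,-11,-2.4,25,0,0,0,0,-22,-4,25,0,0,0,0,-33,-4.4,25,0,0,0,0,-44,-4,25,0,0,0,0,-55,-2.8,25]}}

```text
time: 4.15
tool_pos: [0.4791, 0.2582, 0.1806]
ee_rot: [[-0.022, 1.0, 0.006], [1.0, 0.022, 0.002], [0.002, 0.006, -1.0]]
ft_force: [7.2, 0.7, 4.9]
finger_gap: 0.0249
```

Request:
{"name": "drive_tool", "arguments": {"commands": [0,0,0,0,-6,1,25,0,0,0,0,-11,2.1,25,0,0,0,0,-14,3,25,0,0,0,0,-16,3.4,25]}}

```text
time: 4.55
tool_pos: [0.4632, 0.2579, 0.1769]
ee_rot: [[-0.022, 1.0, 0.005], [1.0, 0.022, 0.002], [0.001, 0.005, -1.0]]
ft_force: [6.5, -0.1, 4.9]
finger_gap: 0.0249
```

```bash
python3 - <<'E'
from h import *
st();snap("side",3);p,d,V=snap("wrist",3)
print("stop grip tcp",U(-.04+.14*np.sin(-.25),.15,.06+.14*np.cos(-.25)-.019))
E
```

```text
t 4.55 p [0.4632 0.2579 0.1769] F [ 6.5 -0.1  4.9] gap 0.0249 q [ 0.42  0.38  1.76 -0.    1.    0.4 ]
stop grip tcp [0.46308177 0.25732183 0.17664774]
```

View pics/side3.png

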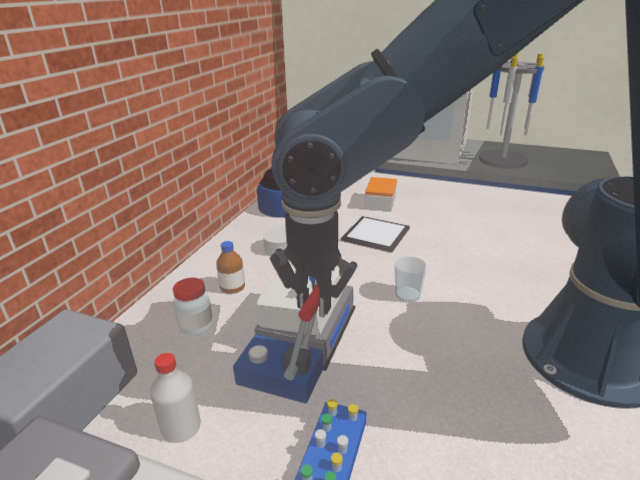

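View pics/wrist3.png

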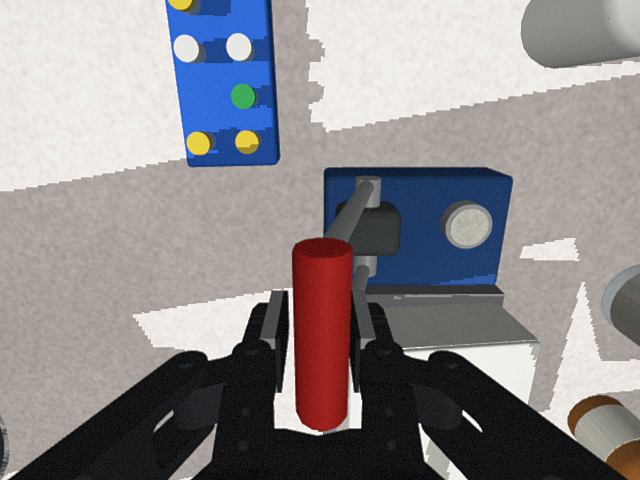

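The grip is held against the +x finger and is almost at the stop, but the force hasn't risen yet, so I'm creeping further.

Request:
{"name": "drive_tool", "arguments": {"commands": [0,0,0,0,-1.5,0.4,25,0,0,0,0,-3,0.8,25,0,0,0,0,-3,0.8,25]}}

```text
time: 4.95
tool_pos: [0.462, 0.2579, 0.1767]
ee_rot: [[-0.022, 1.0, 0.009], [1.0, 0.022, 0.002], [0.002, 0.009, -1.0]]
ft_force: [14.5, -1.1, 2.2]
finger_gap: 0.025
```

Request:
{"name": "drive_tool", "arguments": {"commands": [0,0,0,0,-1.5,0.4,25,0,0,0,0,-2,0.6,25,0,0,0,0,-2,0.6,25]}}

```text
time: 5.25
tool_pos: [0.4616, 0.2579, 0.1766]
ee_rot: [[-0.022, 1.0, 0.013], [1.0, 0.022, 0.003], [0.003, 0.013, -1.0]]
ft_force: [22.3, -0.4, 2.2]
finger_gap: 0.0254
```

At the stop: a commanded 5 mm moved the tool only 1.6 mm and the force rose from 6.5 to 22 N. Now I'm easing back at about 40 mm/s.

Request:
{"name": "drive_tool", "arguments": {"commands": [0,0,0,0,3,-2,25,0,0,0,0,6,-3,25,0,0,0,0,9.5,-4,25,0,0,0,0,13,-4.5,25,0,0,0,0,17,-5,25]}}

```text
time: 5.75
tool_pos: [0.4747, 0.2578, 0.1793]
ee_rot: [[-0.022, 1.0, 0.002], [1.0, 0.022, 0.001], [0.001, 0.002, -1.0]]
ft_force: [6.5, 1.2, -4.9]
finger_gap: 0.025
```

Request:
{"name": "drive_tool", "arguments": {"commands": [0,0,0,0,4,-0.7,25,0,0,0,0,8,-1,25,0,0,0,0,12,-1.3,25,0,0,0,0,16,-1.5,25,0,0,0,0,20,-1.5,25]}}

```text
time: 6.25
tool_pos: [0.4945, 0.2581, 0.1808]
ee_rot: [[-0.022, 1.0, 0.002], [1.0, 0.022, 0.0], [0.0, 0.002, -1.0]]
ft_force: [5.0, 0.2, -4.5]
finger_gap: 0.025
```

Request:
{"name": "drive_tool", "arguments": {"commands": [0,0,0,0,4,0,25,0,0,0,0,8,0.2,25,0,0,0,0,12,0.6,25,0,0,0,0,16,1,25,0,0,0,0,20,1.6,25]}}

```text
time: 6.75
tool_pos: [0.5142, 0.2586, 0.1791]
ee_rot: [[-0.022, 1.0, 0.001], [1.0, 0.022, 0.0], [0.0, 0.001, -1.0]]
ft_force: [4.7, 0.2, -3.2]
finger_gap: 0.0251
```

Request:
{"name": "drive_tool", "arguments": {"commands": [0,0,0,0,4,0.6,25,0,0,0,0,8,1.5,25,0,0,0,0,12,2.4,25,0,0,0,0,16,3.4,25,0,0,0,0,20,4.7,25]}}

```text
time: 7.25
tool_pos: [0.534, 0.259, 0.1742]
ee_rot: [[-0.022, 1.0, -0.0], [1.0, 0.022, -0.0], [-0.0, -0.0, -1.0]]
ft_force: [4.0, -0.0, -2.3]
finger_gap: 0.0251
```

Request:
{"name": "drive_tool", "arguments": {"commands": [0,0,0,0,4,1.1,25,0,0,0,0,8,2.5,25,0,0,0,0,12,4.1,25,0,0,0,0,16,5.7,25,0,0,0,0,20,7.6,25]}}

```text
time: 7.75
tool_pos: [0.5541, 0.2595, 0.1666]
ee_rot: [[-0.022, 1.0, -0.0], [1.0, 0.022, 0.0], [0.0, -0.0, -1.0]]
ft_force: [3.9, 1.1, -2.4]
finger_gap: 0.0248
```

```bash
python3 - <<'E'
from h import *
st();snap("wrist",4)
s=robot.sense();C=Rt()
print("rel to home cmd",np.round(C.T@(np.array(s["tool_pos"])-[.583,.2602,.1529])*1000,1))
E
```

```text
t 7.75 p [0.5541 0.2595 0.1666] F [ 3.9  1.1 -2.4] gap 0.0248 q [0.36 0.53 1.55 0.   1.07 0.34]
rel to home cmd [ -0.1 -28.5 -13.4]
```

View pics/wrist4.png

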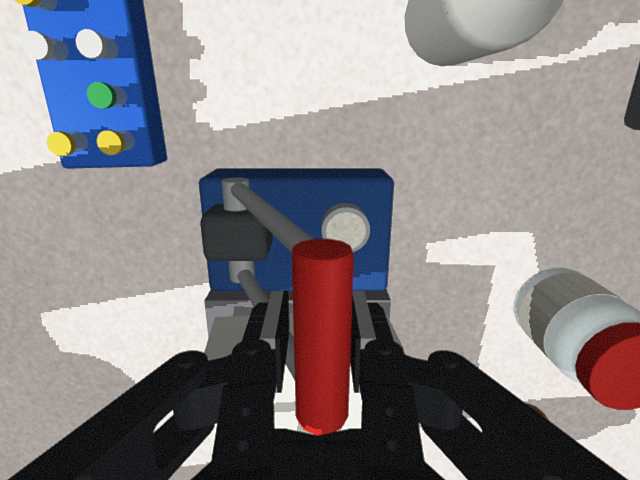

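Request:
{"name": "drive_tool", "arguments": {"commands": [0,0,0,0,3.5,1.2,25,0,0,0,0,7,2.8,25,0,0,0,0,10.5,4.6,25,0,0,0,0,14,6.5,25,0,0,0,0,17,8.2,25]}}

```text
time: 8.3
tool_pos: [0.571, 0.2598, 0.1583]
ee_rot: [[-0.022, 1.0, -0.0], [1.0, 0.022, -0.0], [-0.0, -0.0, -1.0]]
ft_force: [3.6, -0.1, -3.4]
finger_gap: 0.025
```

Request:
{"name": "drive_tool", "arguments": {"commands": [0,0,0,0,2,1.3,25,0,0,0,0,4,2.6,25,0,0,0,0,6,3.8,25,0,0,0,0,7,4.4,25,0,0,0,0,7,4.4,25]}}

```text
time: 8.8
tool_pos: [0.5779, 0.26, 0.154]
ee_rot: [[-0.022, 1.0, -0.0], [1.0, 0.022, -0.0], [-0.0, -0.0, -1.0]]
ft_force: [2.4, 0.6, -1.8]
finger_gap: 0.0248
```

```bash
python3 - <<'E'
from h import *
st();snap("wrist",5)
s=robot.sense();C=Rt()
print("rel to home cmd",np.round(C.T@(np.array(s["tool_pos"])-[.583,.2602,.1529])*1000,1))
E
```

```text
t 8.8 p [0.5779 0.26   0.154 ] F [ 2.4  0.6 -1.8] gap 0.0248 q [0.35 0.58 1.49 0.   1.07 0.33]
rel to home cmd [-0.1 -5.2 -1.2]
```

View pics/wrist5.png

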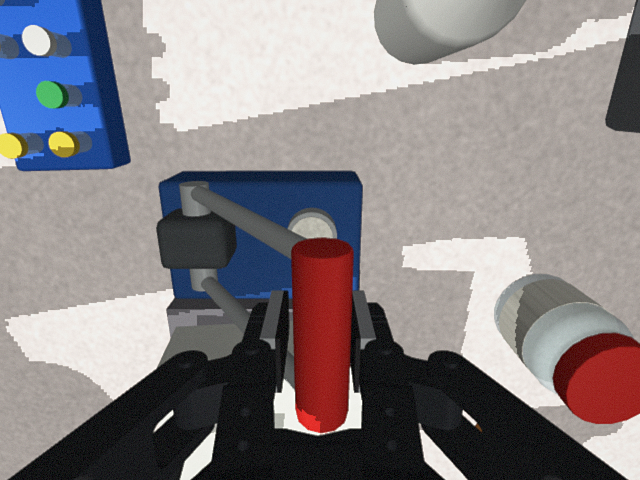

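Still in contact, with 5 mm to go. I'm continuing slowly until the contact force vanishes.

Request:
{"name": "drive_tool", "arguments": {"commands": [0,0,0,0,1.5,0.8,25,0,0,0,0,3,1.4,25,0,0,0,0,4.5,1.8,25,0,0,0,0,5.5,1.8,25,0,0,0,0,5.5,1.8,25]}}

```text
time: 9.35
tool_pos: [0.5832, 0.2601, 0.1524]
ee_rot: [[-0.022, 1.0, -0.0], [1.0, 0.022, -0.0], [-0.0, -0.0, -1.0]]
ft_force: [0.0, -0.1, 0.3]
finger_gap: 0.0254
```

Request:
{"name": "drive_tool", "arguments": {"commands": [0,0,0,0,0.7,0,25,0,0,0,0,1.4,0,25,0,0,0,0,1.4,0,25]}}

```text
time: 9.65
tool_pos: [0.5847, 0.2601, 0.1524]
ee_rot: [[-0.022, 1.0, -0.0], [1.0, 0.022, 0.0], [0.0, -0.0, -1.0]]
ft_force: [0.4, 0.0, 0.3]
finger_gap: 0.0248
```

```bash
python3 - <<'E'
from h import *
st()
p,d,V=snap("wrist",6)
H=hsv(p);hue,s,v=[H[...,i] for i in range(3)];m=(((hue<8)|(hue>172))&(s>120));m[:,:280]=0;m[:,370:]=0;m[:230]=0
v_,u_=np.where(m)
for r in (255,300,350):
    c=u_[v_==r];print(r,c.min(),c.max(),ray("wrist",V,(c.min()+c.max())/2,r,.171))
E
```

```text
t 9.65 p [0.5847 0.2601 0.1524] F [0.4 0.  0.3] gap 0.0248 q [0.35 0.6  1.47 0.   1.07 0.32]
255 284 344 [0.58198091 0.29282799 0.171     ]
300 285 343 [0.58232963 0.274692   0.171     ]
350 286 342 [0.58275478 0.25258153 0.171     ]
```

Force is zero and the grip is back at x = 0.5825, its starting value. Opening, rising, and moving to above the flap bar.

Request:
{"name": "drive_tool", "arguments": {"commands": [0,0,0,0,-2,0,45,0,0,0,0,-2,0,60,0,0,0,0,-2,0,60,0,0,0,0,-2,-40,60,0,0,0,0,-2,-90,60]}}

```text
time: 10.2
tool_pos: [0.5817, 0.2597, 0.2414]
ee_rot: [[-0.022, 1.0, -0.004], [1.0, 0.022, -0.002], [-0.001, -0.004, -1.0]]
ft_force: [0.8, 0.6, 0.2]
finger_gap: 0.0597
```

```bash
python3 - <<'E'
from h import *
st();go([.506,.109,.25],Rt())
E
```

```text
t 10.2 p [0.5817 0.2597 0.2414] F [0.8 0.6 0.2] gap 0.0597 q [0.35 0.5  1.39 0.   1.25 0.32]
rot [-0.004  0.001 -0.   ] shift mm [-149.  -79.   -8.]
```

Request:
{"name": "drive_tool", "arguments": {"commands": [0,0,0,-35,-18,-5,50,0,0,0,-80,-42,-8,50,0,0,0,-125,-66,-8,50,0,0,0,-149,-79,-8,50,0,0,0,-149,-79,-8,50]}}

```text
time: 10.7
tool_pos: [0.5057, 0.1069, 0.2508]
ee_rot: [[-0.019, 1.0, 0.0], [1.0, 0.019, -0.0], [-0.0, 0.0, -1.0]]
ft_force: [0.2, 0.2, -0.0]
finger_gap: 0.0504
```

```bash
python3 - <<'E'
from h import *
st();p,d,V=snap("wrist",7);snap("side",7)
W=world("wrist",d,V);m=(W[...,2]>.155)&(W[...,2]<.19)&(d>0)&(W[...,0]<.55)&(W[...,0]>.47)&(W[...,1]>.0)&(W[...,1]<.2)
H=hsv(p);m&=(H[...,0]>100)&(H[...,0]<130)&(H[...,1]>80)
Q=W[m];print(len(Q),np.percentile(Q,[2,50,98],axis=0))
v_,u_=np.where(m)
for r in range(v_.min(),v_.max(),15):
    c=u_[v_==r]
    if len(c):print(r,c.min(),c.max(),np.round(ray("wrist",V,(c.min()+c.max())/2,r,.168),4))
E
```

```text
t 10.7 p [0.5057 0.1069 0.2508] F [ 0.2  0.2 -0. ] gap 0.0504 q [ 0.12  0.27  1.71 -0.    1.16  0.1 ]
2933 [[0.50003597 0.05740506 0.17068343]
 [0.50587823 0.1159102  0.17416567]
 [0.51163426 0.16182156 0.17599402]]
154 312 320 [0.5031 0.1628 0.168 ]
169 310 328 [0.505  0.1539 0.168 ]
184 310 328 [0.5052 0.1448 0.168 ]
199 310 328 [0.5054 0.1354 0.168 ]
214 310 328 [0.5056 0.1258 0.168 ]
229 311 328 [0.5062 0.1159 0.168 ]
244 311 328 [0.5064 0.1057 0.168 ]
259 311 327 [0.5063 0.0952 0.168 ]
274 311 327 [0.5065 0.0845 0.168 ]
289 311 327 [0.5067 0.0734 0.168 ]
304 311 327 [0.507 0.062 0.168]
```

View pics/wrist7.png

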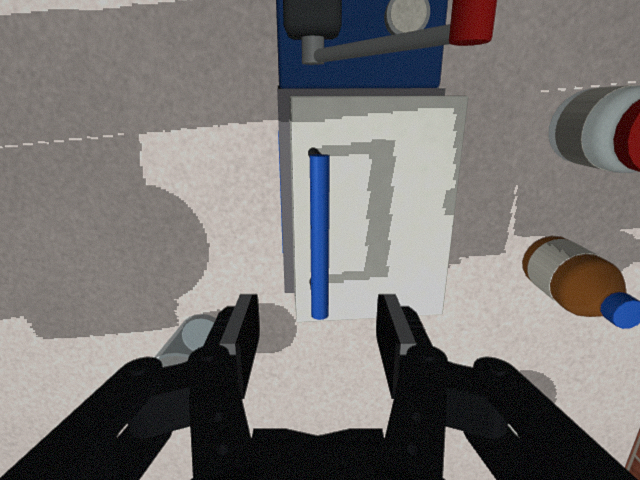

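View pics/side7.png

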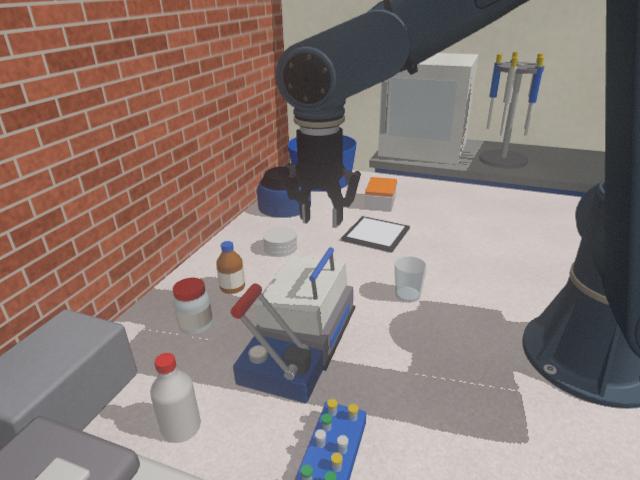

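The bar runs from about (318,153) to (319,318) in the wrist view, and its centre is at (0.506, 0.109, 0.168). I'm descending around it and working out the arc for the flap.

Request:
{"name": "drive_tool", "arguments": {"commands": [0,0,-0.003,2,0.5,35,50,0,0,-0.003,2,0.5,70,50,0,0,-0.003,2,0.5,100,50,0,0,-0.003,2,0.5,100,18,0,0,-0.003,2,0.5,100,18]}}

```text
time: 11.3
tool_pos: [0.508, 0.1121, 0.1508]
ee_rot: [[-0.026, 1.0, -0.0], [1.0, 0.026, 0.0], [0.0, -0.0, -1.0]]
ft_force: [0.7, 0.4, 0.4]
finger_gap: 0.0219
```

Request:
{"name": "drive_tool", "arguments": {"commands": [0,0,0,0,0,0,18,0,0,0,0,0,0,18]}}

```text
time: 11.5
tool_pos: [0.5083, 0.1117, 0.1518]
ee_rot: [[-0.025, 1.0, 0.003], [1.0, 0.025, 0.0], [0.0, 0.003, -1.0]]
ft_force: [-0.0, -0.7, 0.2]
finger_gap: 0.0179
```

```bash
python3 - <<'E'
from h import *
st();p,d,V=snap("wrist",8);snap("side",8)
go([.506,.109,.15],Rt())
th0=np.arctan2(.099,-.110);r=.148;a0=.09
s=robot.sense();
def pose(a):
    w=.4*np.clip((a-.5)/1.25,0,1);C=Rt(w);th=th0-a
    g=U(.065+r*np.cos(th),0,.06+r*np.sin(th))
    return g+C@np.array([0,.003 if a>a0 else 0,.019]),C,w
al=np.concatenate([[a0],np.linspace(a0,1.75,26)[1:]])
for k in range(0,25,5):
    p0,C0,w0=pose(al[k]);out=[]
    for j in range(1,6):
        p1,C1,w1=pose(al[k+j]);sh=C0.T@(p1-p0)*1000;out+=[[round(w1-w0,3),0,0]+np.round(sh,1).tolist()+[18]]
    print(k,np.round(p1,3),out)
E
```

```text
t 11.5 p [0.5083 0.1117 0.1518] F [-0.  -0.7  0.2] gap 0.0179 q [0.13 0.4  1.81 0.   0.94 0.1 ]
rot [ 0.002 -0.     0.003] shift mm [-2.5 -2.   1.4]
0 [0.549 0.109 0.176] [[np.float64(0.0), 0, 0, -0.0, 10.4, -6.4, 18], [np.float64(0.0), 0, 0, 0.0, 18.3, -12.4, 18], [np.float64(0.0), 0, 0, -0.0, 26.5, -17.8, 18], [np.float64(0.0), 0, 0, -0.0, 35.0, -22.6, 18], [np.float64(0.0), 0, 0, -0.0, 43.9, -26.9, 18]]
5 [0.595 0.11  0.188] [[np.float64(0.0), 0, 0, -0.0, 9.1, -3.7, 18], [np.float64(0.018), 0, 0, 0.0, 18.1, -6.7, 18], [np.float64(0.039), 0, 0, -0.0, 27.2, -9.1, 18], [np.float64(0.06), 0, 0, 0.0, 36.5, -10.8, 18], [np.float64(0.081), 0, 0, 0.0, 45.8, -11.9, 18]]
10 [0.642 0.111 0.184] [[np.float64(0.021), 0, 0, 0.0, 9.3, -1.2, 18], [np.float64(0.042), 0, 0, 0.0, 18.7, -1.8, 18], [np.float64(0.064), 0, 0, 0.0, 28.2, -1.8, 18], [np.float64(0.085), 0, 0, 0.0, 37.5, -1.1, 18], [np.float64(0.106), 0, 0, 0.0, 46.9, 0.2, 18]]
15 [0.684 0.112 0.165] [[np.float64(0.021), 0, 0, -0.0, 9.4, 1.0, 18], [np.float64(0.042), 0, 0, -0.0, 18.7, 2.6, 18], [np.float64(0.064), 0, 0, 0.0, 27.8, 4.8, 18], [np.float64(0.085), 0, 0, 0.0, 36.8, 7.7, 18], [np.float64(0.106), 0, 0, 0.0, 45.6, 11.2, 18]]
20 [0.718 0.113 0.132] [[np.float64(0.021), 0, 0, -0.0, 8.9, 3.1, 18], [np.float64(0.042), 0, 0, -0.0, 17.6, 6.9, 18], [np.float64(0.064), 0, 0, -0.0, 26.1, 11.2, 18], [np.float64(0.085), 0, 0, -0.0, 34.2, 16.1, 18], [np.float64(0.106), 0, 0, -0.0, 42.0, 21.6, 18]]
```

View pics/wrist8.png

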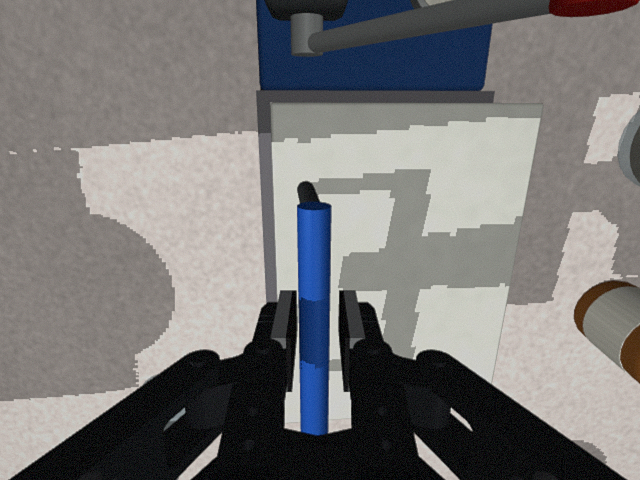

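View pics/side8.png

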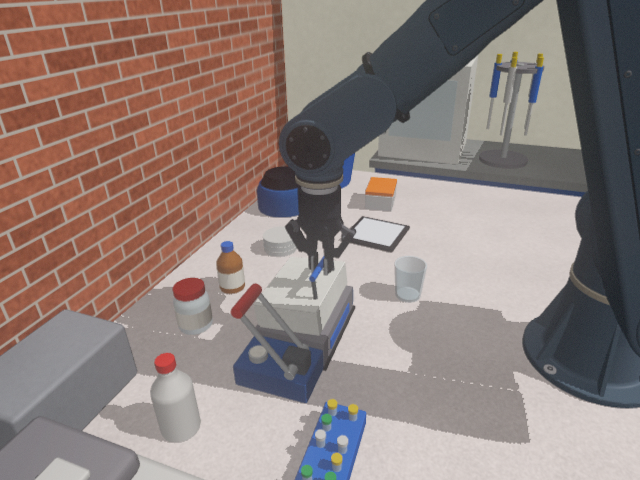

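The bar is inside the jaws, at (314,310). I'm swinging the flap along its arc.

Request:
{"name": "drive_tool", "arguments": {"commands": [0,0,0.002,-2,8,-5,18,0,0,0.002,-2,16,-11,18,0,0,0.002,-2,24,-16.5,18,0,0,0.002,-2,33,-21.3,18,0,0,0.002,-2,42,-25.6,18]}}

```text
time: 12.1
tool_pos: [0.5497, 0.1104, 0.1769]
ee_rot: [[-0.023, 1.0, -0.001], [1.0, 0.023, 0.0], [0.0, -0.001, -1.0]]
ft_force: [-4.4, -0.3, 2.6]
finger_gap: 0.0177
```

Request:
{"name": "drive_tool", "arguments": {"commands": [0,0,0,0,9.1,-3.7,18,0.018,0,0,0,18.1,-6.7,18,0.039,0,0,0,27.2,-9.1,18,0.06,0,0,0,36.5,-10.8,18,0.081,0,0,0,45.8,-11.9,18]}}

```text
time: 12.6
tool_pos: [0.5961, 0.1115, 0.1883]
ee_rot: [[-0.023, 0.996, -0.081], [1.0, 0.023, -0.002], [0.0, -0.081, -0.997]]
ft_force: [-2.9, 0.4, 2.9]
finger_gap: 0.0179
```

```bash
python3 - <<'E'
from h import *
st();snap("side",9)
E
```

```text
t 12.6 p [0.5961 0.1115 0.1883] F [-2.9  0.4  2.9] gap 0.0179 q [0.11 0.54 1.48 0.01 1.21 0.08]
```

View pics/side9.png

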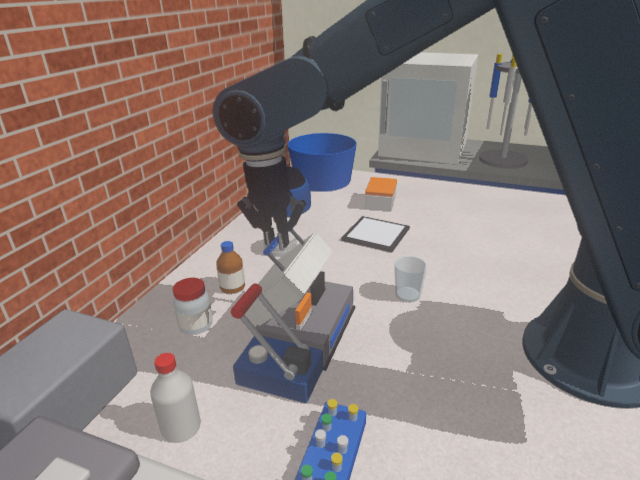

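The flap is rising and the orange plate shows at (304,307), in the +y slot; the black one is behind it. Continuing to the stop.

Request:
{"name": "drive_tool", "arguments": {"commands": [0.021,0,0,0,9.3,-1.2,18,0.042,0,0,0,18.7,-1.8,18,0.064,0,0,0,28.2,-1.8,18,0.085,0,0,0,37.5,-1.1,18,0.106,0,0,0,46.9,0.2,18]}}

```text
time: 13.15
tool_pos: [0.6426, 0.1125, 0.184]
ee_rot: [[-0.023, 0.982, -0.186], [1.0, 0.023, -0.004], [0.0, -0.186, -0.983]]
ft_force: [-0.6, 0.6, 1.4]
finger_gap: 0.0185
```

Request:
{"name": "drive_tool", "arguments": {"commands": [0.021,0,0,0,9.4,1,18,0.042,0,0,0,18.7,2.6,18,0.064,0,0,0,27.8,4.8,18,0.085,0,0,0,36.8,7.7,18,0.106,0,0,0,45.6,11.2,18]}}

```text
time: 13.65
tool_pos: [0.6853, 0.1135, 0.1643]
ee_rot: [[-0.023, 0.957, -0.289], [1.0, 0.022, -0.007], [-0.0, -0.289, -0.957]]
ft_force: [-1.9, 0.0, 1.0]
finger_gap: 0.0183
```

Request:
{"name": "drive_tool", "arguments": {"commands": [0.021,0,0,0,8.9,3.1,18,0.042,0,0,0,17.6,6.9,18,0.064,0,0,0,26.1,11.2,18,0.085,0,0,0,34.2,16.1,18,0.085,0,0,0,34.2,16.1,18]}}

```text
time: 14.15
tool_pos: [0.713, 0.1139, 0.1371]
ee_rot: [[-0.023, 0.929, -0.37], [1.0, 0.021, -0.009], [-0.0, -0.37, -0.929]]
ft_force: [0.2, -0.2, 0.1]
finger_gap: 0.0181
```

```bash
python3 - <<'E'
from h import *
st();snap("side",10)
s=robot.sense();C=np.array(s["ee_rot"]);g=np.array(s["tool_pos"])-.019*C[:,2];print("grasp pt",g,"bar expected at stop",U(.182,0,.1505))
E
```

```text
t 14.15 p [0.713  0.1139 0.1371] F [ 0.2 -0.2  0.1] gap 0.0181 q [0.09 0.98 0.84 0.02 1.7  0.06]
grasp pt [0.71988036 0.11422196 0.1555956 ] bar expected at stop [0.72295596 0.11300368 0.1505    ]
```

View pics/side10.png

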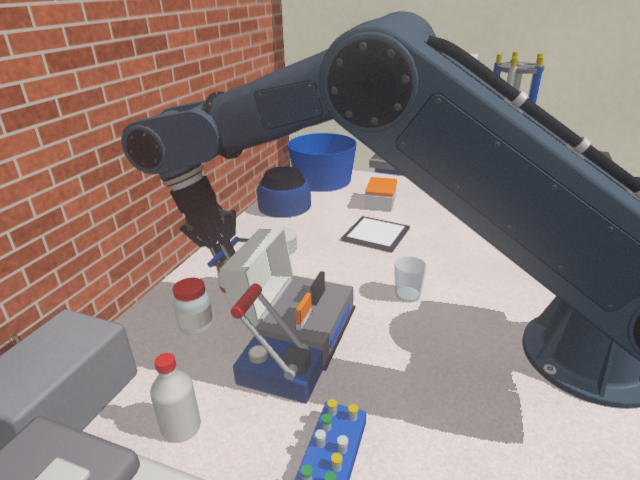

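Request:
{"name": "drive_tool", "arguments": {"commands": [0.01,0,0,0,3.5,2.5,18,0.02,0,0,0,7,5,18,0.02,0,0,0,7,5,18]}}

```text
time: 14.5
tool_pos: [0.7175, 0.1143, 0.1312]
ee_rot: [[-0.023, 0.921, -0.388], [1.0, 0.021, -0.009], [-0.0, -0.388, -0.922]]
ft_force: [0.2, 0.5, 0.1]
finger_gap: 0.0179
```

Request:
{"name": "drive_tool", "arguments": {"commands": [0,0,0,0,3,2,18,0,0,0,0,3,2,18]}}

```text
time: 14.7
tool_pos: [0.7188, 0.1144, 0.1296]
ee_rot: [[-0.023, 0.921, -0.389], [1.0, 0.021, -0.009], [-0.0, -0.39, -0.921]]
ft_force: [-7.6, -0.3, 5.4]
finger_gap: 0.0177
```

```bash
python3 - <<'E'
from h import *
st();snap("side",11);snap("wrist",11)
p,d,V=snap("scene",11);cv2.imwrite("pics/sc11c.png",cv2.resize(p[120:280,270:470,::-1],None,fx=4,fy=4,interpolation=2)[:600,:800])
E
```

```text
t 14.7 p [0.7188 0.1144 0.1296] F [-7.6 -0.3  5.4] gap 0.0177 q [0.09 1.01 0.8  0.02 1.73 0.06]
```

View pics/wrist11.png

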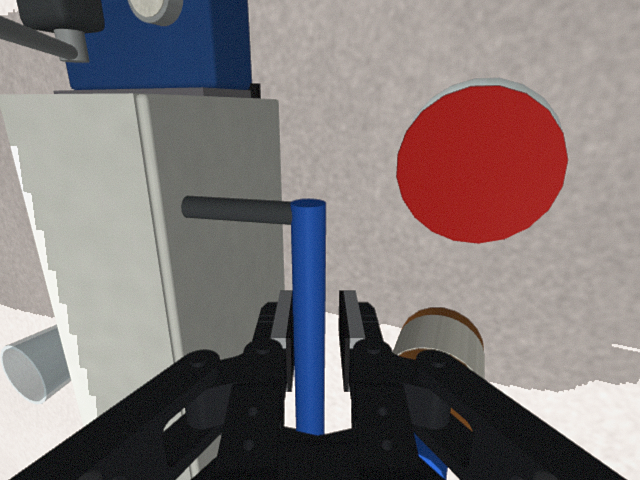

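View pics/sc11c.png

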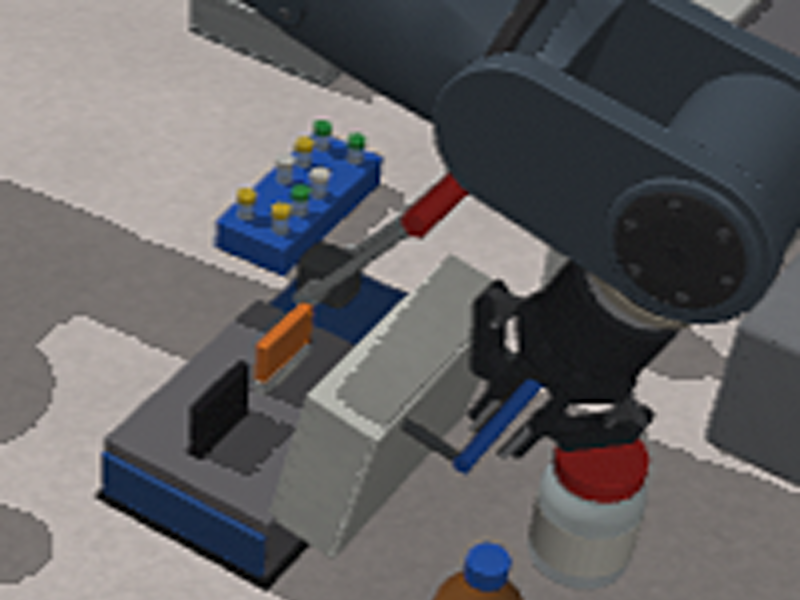

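Contact force is rising and the bar is between the fingers, so one more small push should confirm the stop.

Request:
{"name": "drive_tool", "arguments": {"commands": [0,0,0,0,2,1,18,0,0,0,0,2,1,18]}}

```text
time: 15.05
tool_pos: [0.719, 0.1144, 0.1294]
ee_rot: [[-0.023, 0.919, -0.393], [1.0, 0.021, -0.009], [-0.0, -0.393, -0.92]]
ft_force: [-19.1, -1.5, 16.7]
finger_gap: 0.0182
```

```bash
python3 - <<'E'
from h import *
st();p,d,V=load("wrist",11);W=world("wrist",d,V);H=hsv(p)
m=(H[...,0]>100)&(H[...,0]<130)&(H[...,1]>80)&(d>0);m[:195]=0;m[290:]=0;m[:,:280]=0;m[:,340:]=0
v_,u_=np.where(m)
Q=W[m];print("bar",np.median(Q,0))
for r in (215,250,280):
    c=u_[v_==r];print(np.round(ray("wrist",V,(c.min()+c.max())/2,r,.1505),4))
print(U(.182,0,.1505),U(.182,.04,.1505))
E
```

```text
t 15.05 p [0.719  0.1144 0.1294] F [-19.1  -1.5  16.7] gap 0.0182 q [0.09 1.02 0.79 0.02 1.74 0.06]
bar [0.72463777 0.15464529 0.15559205]
[0.7223 0.1629 0.1505]
[0.7223 0.1502 0.1505]
[0.7225 0.1386 0.1505]
[0.72295596 0.11300368 0.1505    ] [0.72207603 0.152994   0.1505    ]
```

The flap is at its stop: force went from 9 to 25 N with only 0.3 mm of motion, and the bar is where a 1.75 rad opening would put it. Backing off and withdrawing along the tool axis.

Request:
{"name": "drive_tool", "arguments": {"commands": [0,0,0,0,-3,-1,20,0,0,0,0,-5,-1,26,0,0,0,0,-5,-1,26,0,0,0,0,-5,-20,26,0,0,0,0,-5,-55,26]}}

```text
time: 15.55
tool_pos: [0.7367, 0.1147, 0.178]
ee_rot: [[-0.023, 0.92, -0.392], [1.0, 0.021, -0.009], [-0.0, -0.392, -0.92]]
ft_force: [0.6, -0.0, 0.5]
finger_gap: 0.0259
```

Request:
{"name": "drive_tool", "arguments": {"commands": [0,0,0,0,0,-40,26,0,0,0,0,0,-60,40,0,0,0,0,0,-60,40]}}

```text
time: 15.85
tool_pos: [0.7622, 0.1152, 0.2375]
ee_rot: [[-0.023, 0.924, -0.383], [1.0, 0.021, -0.008], [0.0, -0.383, -0.924]]
ft_force: [0.9, 0.6, -0.5]
finger_gap: 0.04
```

```bash
python3 - <<'E'
from h import *
st();p,d,V=snap("side",12);p,d,V=snap("scene",12)
cv2.imwrite("pics/sc12c.png",cv2.resize(p[120:280,270:470,::-1],None,fx=4,fy=4,interpolation=2)[:600,:800])
t=U(-.01,.04,.15);go([t[0],t[1],.235],Rt())
E
```

```text
t 15.85 p [0.7622 0.1152 0.2375] F [ 0.9  0.6 -0.5] gap 0.04 q [0.08 1.08 0.41 0.03 2.04 0.07]
rot [-0.399  0.     0.001] shift mm [  38.7 -212.3   88. ]
```

View pics/side12.png

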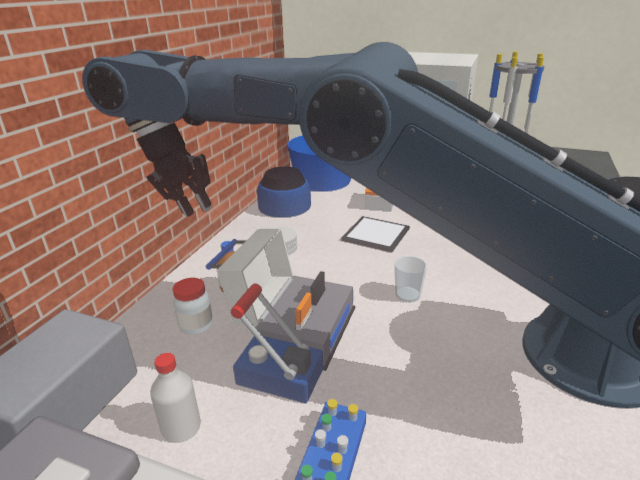

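View pics/sc12c.png

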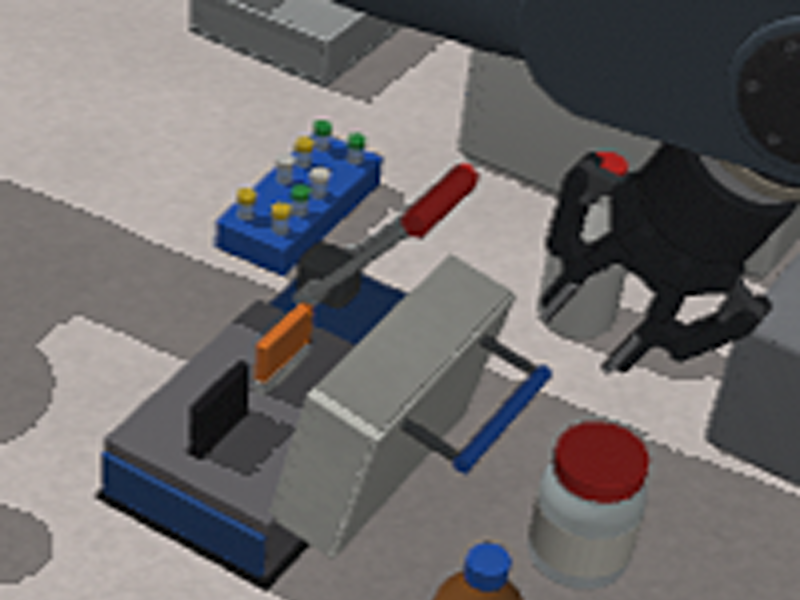

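Flap stands open at the far side, the lever is home, and the orange plate is in the +y slot. Moving over the plate.

Request:
{"name": "drive_tool", "arguments": {"commands": [-0.1,0,0,6,-35,15,60,-0.22,0,0,16,-85,35,60,-0.33,0,0,26,-132,55,60,-0.399,0,0,33,-175,72,60,-0.399,0,0,38.7,-212,88,60]}}

```text
time: 16.45
tool_pos: [0.6218, 0.1372, 0.2358]
ee_rot: [[-0.023, 1.0, -0.008], [1.0, 0.023, -0.001], [-0.0, -0.008, -1.0]]
ft_force: [1.5, -0.0, 0.3]
finger_gap: 0.0598
```

Request:
{"name": "drive_tool", "arguments": {"commands": [0,0,0,0,0,0,60,0,0,0,0,0,0,60]}}

```text
time: 16.65
tool_pos: [0.622, 0.1375, 0.2367]
ee_rot: [[-0.024, 1.0, -0.012], [1.0, 0.024, -0.001], [-0.001, -0.013, -1.0]]
ft_force: [0.3, -0.0, 0.3]
finger_gap: 0.06
```

```bash
python3 - <<'E'
from h import *
st();p,d,V=snap("wrist",13)
W=world("wrist",d,V);H=hsv(p);hue,s,v=[H[...,i] for i in range(3)]
m=(hue>6)&(hue<20)&(s>130)&(d>0)&(abs(W[...,0]-.53)<.05)&(abs(W[...,1]-.149)<.06)
Q=W[m];print(len(Q),np.percentile(Q,[2,50,98],axis=0))
top=m&(W[...,2]>.098);Q=W[top];print(len(Q),np.percentile(Q,[2,50,98],axis=0))
r=cv2.minAreaRect((Q[:,:2]*1000).astype(np.float32));print(r, U(-.01,.04,.103))
go([*U(-.01,.04,0)[:2],.235],Rt())
E
```

```text
t 16.65 p [0.622  0.1375 0.2367] F [ 0.3 -0.   0.3] gap 0.06 q [0.14 0.51 1.39 0.   1.25 0.12]
1857 [[0.52594532 0.12102435 0.07312596]
 [0.53455511 0.15131609 0.10198643]
 [0.53651817 0.17903443 0.10461143]]
1130 [[0.52611648 0.12131775 0.09861555]
 [0.53177454 0.15038865 0.10290841]
 [0.56211806 0.17825088 0.29972809]]
((550.529296875, 140.15353393554688), (49.44355773925781, 80.29795837402344), 3.0877685546875) [0.53012249 0.14877034 0.103     ]
rot [-0.01   0.     0.001] shift mm [ 13.5 -93.6   3.2]
```

View pics/wrist13.png

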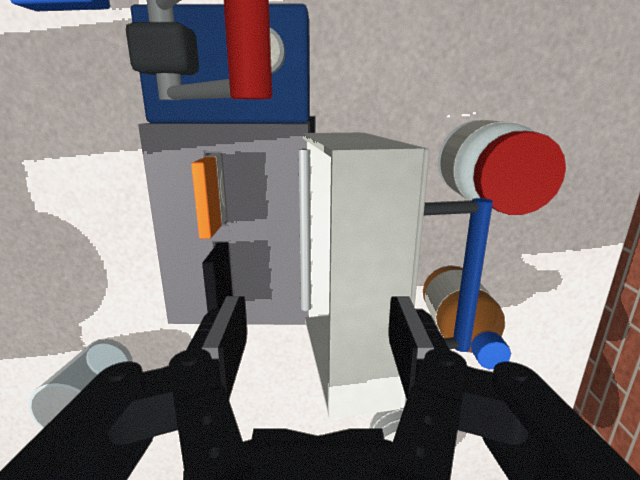

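The orange plate's top is at (205,198), about (0.531, 0.150, 0.103) in world. The black plate is at (217,275). The move stopped 94 mm short, so I'm finishing it.

Request:
{"name": "drive_tool", "arguments": {"commands": [-0.01,0,0,5,-35,1,55,-0.01,0,0,10,-75,1,55,-0.01,0,0,13.5,-94,2,55,-0.01,0,0,13.5,-94,2,55]}}

```text
time: 17.1
tool_pos: [0.5298, 0.1492, 0.2364]
ee_rot: [[-0.023, 1.0, -0.0], [1.0, 0.023, -0.0], [-0.0, -0.0, -1.0]]
ft_force: [0.3, 0.7, 0.6]
finger_gap: 0.0548
```

```bash
python3 - <<'E'
from h import *
st();p,d,V=snap("wrist",14)
W=world("wrist",d,V);H=hsv(p);hue,s,v=[H[...,i] for i in range(3)]
m=((hue>6)&(hue<20)&(s>130)&(d>0)&(abs(W[...,0]-.53)<.04)&(abs(W[...,1]-.149)<.05)&(W[...,2]<.12)&(W[...,2]>.09)).astype(np.uint8)
c=max(cv2.findContours(m,0,1)[0],key=cv2.contourArea)
r=cv2.minAreaRect(c);print(r)
b=cv2.boxPoints(r);print(b.tolist());print(np.round([ray("wrist",V,u,v,.103) for u,v in b],4), np.round(ray("wrist",V,*r[0],.103),4))
go([*U(-.01,.04,0)[:2],.235],Rt())
E
```

```text
t 17.1 p [0.5298 0.1492 0.2364] F [0.3 0.7 0.6] gap 0.0548 q [ 0.19  0.35  1.64 -0.    1.15  0.17]
((319.5, 216.0), (76.0, 13.0), 90.0)
[[313.0, 178.0], [326.0, 178.0], [326.0, 254.0], [313.0, 254.0]]
[[0.525  0.1811 0.103 ]
 [0.5347 0.1813 0.103 ]
 [0.5366 0.1205 0.103 ]
 [0.5262 0.1203 0.103 ]] [0.5306 0.1519 0.103 ]
rot [0.001 0.    0.001] shift mm [-0.2 -0.9  1.5]
```

View pics/wrist14.png

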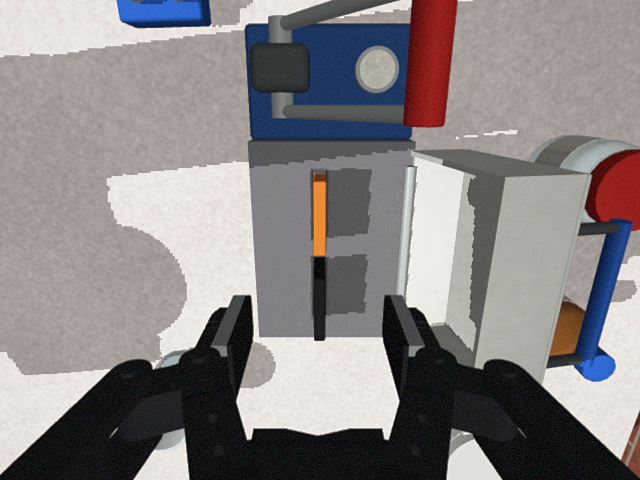

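The plate's top edge is at (319,216), centre (0.5307, 0.151), and the jaws are centred on it. Descending.

Request:
{"name": "drive_tool", "arguments": {"commands": [0,0,0,1.3,0.8,35,50,0,0,0,1.3,0.8,75,45,0,0,0,1.3,0.8,110,40,0,0,0,1.3,0.8,140,40,0,0,0,1.3,0.8,140,40]}}

```text
time: 17.65
tool_pos: [0.5304, 0.1494, 0.0924]
ee_rot: [[-0.022, 1.0, -0.006], [1.0, 0.022, -0.002], [-0.001, -0.006, -1.0]]
ft_force: [0.3, -0.1, 0.3]
finger_gap: 0.0402
```

```bash
python3 - <<'E'
from h import *
st();snap("wrist",15);snap("side",15);go([.5307,.1505,.070],Rt())
E
```

```text
t 17.65 p [0.5304 0.1494 0.0924] F [ 0.3 -0.1  0.3] gap 0.0402 q [ 0.19  0.54  1.76 -0.    0.85  0.17]
rot [-0.  0.  0.] shift mm [ 0.6 -1.4 26.5]
```

View pics/wrist15.png

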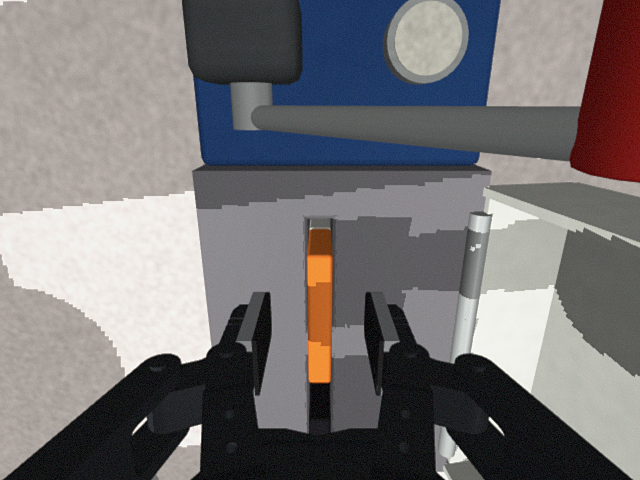

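View pics/side15.png

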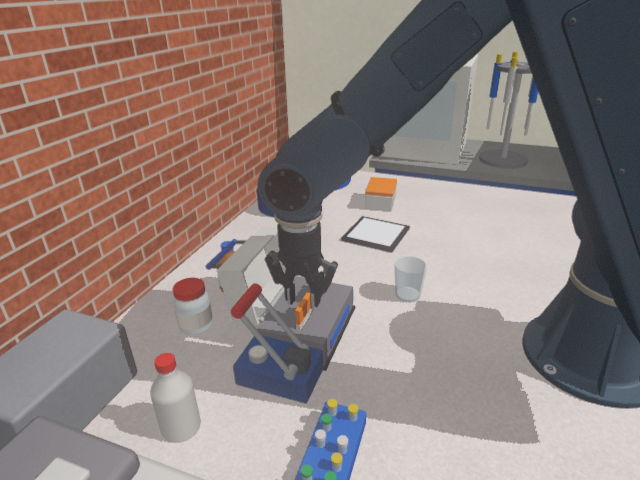

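Request:
{"name": "drive_tool", "arguments": {"commands": [0,0,0,0.5,0,15,35,0,0,0,0.5,0,25,30,0,0,0,0.5,0,25,25,0,0,0,0.5,0,25,15,0,0,0,0.5,0,25,5], "grip_force": 50}}

```text
time: 18.25
tool_pos: [0.5314, 0.1507, 0.0723]
ee_rot: [[-0.023, 1.0, 0.001], [1.0, 0.023, -0.0], [-0.0, 0.001, -1.0]]
ft_force: [0.1, 0.1, 1.9]
finger_gap: 0.0091
```

Request:
{"name": "drive_tool", "arguments": {"commands": [0,0,0,0,0,0,0,0,0,0,0,0,0,0,0,0,0,0,0,0,0]}}

```text
time: 18.55
tool_pos: [0.5314, 0.1507, 0.0723]
ee_rot: [[-0.023, 1.0, 0.002], [1.0, 0.023, -0.0], [-0.0, 0.002, -1.0]]
ft_force: [0.2, -0.6, 7.1]
finger_gap: 0.0094
```

Gripped, gap about 9.4 mm. Lifting straight up.

Request:
{"name": "drive_tool", "arguments": {"commands": [0,0,0,0,0,-5,0,0,0,0,0,0,-12,0,0,0,0,0,0,-20,0,0,0,0,0,0,-30,0,0,0,0,0,0,-40,0]}}

```text
time: 19.05
tool_pos: [0.5308, 0.1506, 0.1123]
ee_rot: [[-0.023, 1.0, 0.0], [1.0, 0.023, -0.0], [-0.0, 0.0, -1.0]]
ft_force: [0.4, 0.1, -0.5]
finger_gap: 0.0091
```

Request:
{"name": "drive_tool", "arguments": {"commands": [0,0,0,0,0,-12,0,0,0,0,0,0,-25,0,0,0,0,0,0,-45,0,0,0,0,0,0,-65,0,0,0,0,0,0,-80,0]}}

```text
time: 19.55
tool_pos: [0.531, 0.1507, 0.1934]
ee_rot: [[-0.023, 1.0, 0.001], [1.0, 0.023, -0.0], [-0.0, 0.001, -1.0]]
ft_force: [1.2, 0.0, -0.7]
finger_gap: 0.0092
```

```bash
python3 - <<'E'
from h import *
st();snap("side",16);p,d,V=snap("scene",16)
cv2.imwrite("pics/sc16c.png",cv2.resize(p[120:280,270:470,::-1],None,fx=4,fy=4,interpolation=2)[:600,:800])
for n,t in (("scene",0),):
    p,d,V=load(n,t);W=world(n,d,V);H=hsv(p);fr=(W[...,2]>.005)&(W[...,2]<.02)&(abs(W[...,0]-.51)<.12)&(abs(W[...,1]+.33)<.12)&(d>0)
    wh=(fr&(H[...,2]>170)&(H[...,1]<40)).astype(np.uint8)
    c=max(cv2.findContours(wh,0,1)[0],key=cv2.contourArea)
    b=cv2.boxPoints(cv2.minAreaRect(c));
    q=np.array([ray(n,V,u,v,.012) for u,v in b]);print(np.round(q,3),q.mean(0))
p,d,V=load("side",0)
H=hsv(p);wh=((H[...,2]>170)&(H[...,1]<40)).astype(np.uint8);wh[:210]=0;wh[255:]=0;wh[:,:340]=0;wh[:,420:]=0
c=max(cv2.findContours(wh,0,1)[0],key=cv2.contourArea);q=cv2.approxPolyDP(c,4,True)[:,0];q=np.array([ray("side",V,u,v,.012) for u,v in q]);print(np.round(q,3),q.mean(0))
E
```

```text
t 19.55 p [0.531  0.1507 0.1934] F [ 1.2  0.  -0.7] gap 0.0092 q [ 0.19  0.4   1.69 -0.    1.06  0.17]
[[ 0.443 -0.387  0.012]
 [ 0.449 -0.243  0.012]
 [ 0.58  -0.277  0.012]
 [ 0.566 -0.409  0.012]] [ 0.50939016 -0.32905692  0.012     ]
[[ 0.423 -0.501  0.012]
 [ 0.49  -0.471  0.012]
 [ 0.46  -0.418  0.012]
 [ 0.41  -0.415  0.012]
 [ 0.432 -0.394  0.012]
 [ 0.444 -0.225  0.012]
 [ 0.59  -0.241  0.012]
 [ 0.568 -0.177  0.012]
 [ 0.375 -0.244  0.012]] [ 0.4657447  -0.34295758  0.012     ]
```

View pics/side16.png

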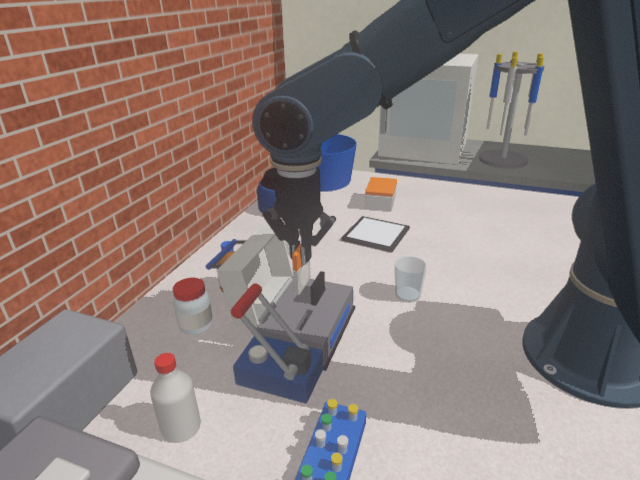

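View pics/sc16c.png

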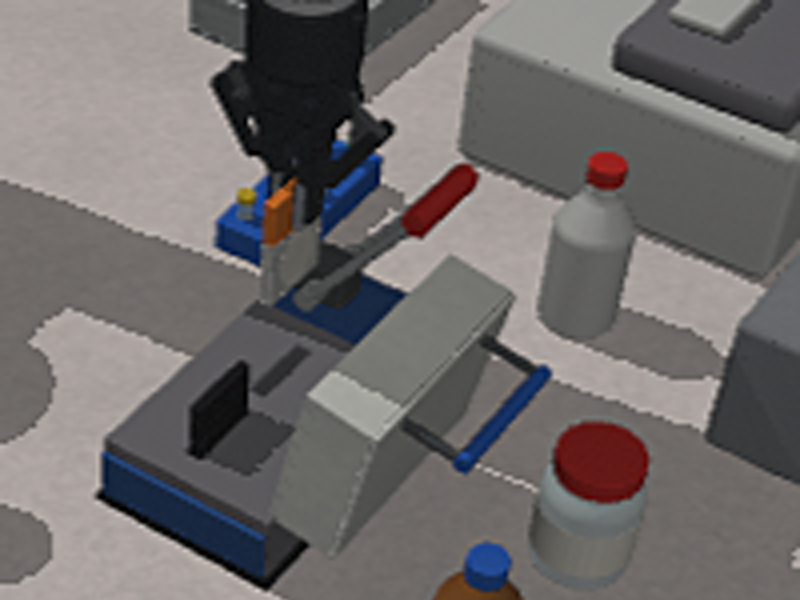

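The plate is clear of its slot, with the black plate in place, the flap open and the lever home. Refining the pad centre.

```bash
python3 - <<'E'
from h import *
for n,roi in (("scene",(160,280,280,380)),("side",(335,420,208,258))):
    p,d,V=load(n,0);W=world(n,d,V);H=hsv(p)
    bg=np.zeros((480,640),np.uint8);x0,x1,y0,y1=roi
    dark=(H[...,2]<70).astype(np.uint8);bg[y0:y1,x0:x1]=dark[y0:y1,x0:x1]
    cs=cv2.findContours(bg,0,1)[0];c=max(cs,key=lambda c:cv2.contourArea(cv2.convexHull(c)))
    hull=cv2.convexHull(c);q=cv2.approxPolyDP(hull,5,True)[:,0];w=np.array([ray(n,V,u,v,.012) for u,v in q])
    print(n,q.tolist(),np.round(w,3).tolist())
    r=cv2.minAreaRect((np.array([ray(n,V,u,v,.012)[:2] for u,v in hull[:,0]])*1000).astype(np.float32));print(r)
go([.512,-.332,.1934])
E
```

```text
scene [[224, 295], [262, 330], [212, 369], [176, 329]] [[0.449, -0.252, 0.012], [0.598, -0.27, 0.012], [0.579, -0.416, 0.012], [0.432, -0.396, 0.012]]
((515.1917724609375, -333.6690673828125), (150.05743408203125, 153.58355712890625), 83.65434265136719)Traceback (most recent call last):
  File "<stdin>", line 6, in <module>
ValueError: max() iterable argument is empty
```

Pad centre is about (0.5145, -0.333). Carrying the plate over at constant height.

Request:
{"name": "drive_tool", "arguments": {"commands": [0,0,0,-12,-1,0,0,0,0,0,-32,-2,0,0,0,0,0,-57,-3.5,0,0,0,0,0,-85,-5,0,0,0,0,0,-115,-7,0,0]}}

```text
time: 20.15
tool_pos: [0.5255, 0.0339, 0.1903]
ee_rot: [[-0.023, 1.0, -0.002], [1.0, 0.023, -0.0], [-0.0, -0.002, -1.0]]
ft_force: [0.1, 0.2, -0.5]
finger_gap: 0.0092
```

Request:
{"name": "drive_tool", "arguments": {"commands": [0,0,0,-30,-1.7,0,0,0,0,0,-60,-3.4,0,0,0,0,0,-90,-5.1,0,0,0,0,0,-120,-6.8,0,0,0,0,0,-150,-8.5,0,0]}}

```text
time: 20.65
tool_pos: [0.5202, -0.1165, 0.1904]
ee_rot: [[-0.022, 1.0, -0.002], [1.0, 0.022, 0.0], [0.0, -0.002, -1.0]]
ft_force: [1.0, 0.2, -0.9]
finger_gap: 0.0095
```

```bash
python3 - <<'E'
from h import *
st();go([.5145,-.333,.1934],Rt())
E
```

```text
t 20.65 p [ 0.5202 -0.1165  0.1904] F [ 1.   0.2 -0.9] gap 0.0095 q [-0.31  0.37  1.74 -0.    1.04 -0.33]
rot [-0.002 -0.     0.   ] shift mm [-216.4  -10.5   -3. ]
```

Request:
{"name": "drive_tool", "arguments": {"commands": [0,0,0,-30,-1.5,0,0,0,0,0,-60,-3,0,0,0,0,0,-90,-4.5,0,0,0,0,0,-120,-6,0,0,0,0,0,-148,-7.5,0,0]}}

```text
time: 21.15
tool_pos: [0.5159, -0.2645, 0.1903]
ee_rot: [[-0.022, 1.0, -0.002], [1.0, 0.022, 0.0], [0.001, -0.002, -1.0]]
ft_force: [0.3, 1.2, -1.3]
finger_gap: 0.0093
```

Request:
{"name": "drive_tool", "arguments": {"commands": [0,0,0,-25,-1.2,4,0,0,0,0,-45,-2,10,0,0,0,0,-60,-2.6,20,0,0,0,0,-67,-3,28,0,0,0,0,-69,-3,34,0]}}

```text
time: 21.65
tool_pos: [0.5152, -0.332, 0.156]
ee_rot: [[-0.022, 1.0, -0.002], [1.0, 0.022, 0.001], [0.001, -0.002, -1.0]]
ft_force: [1.0, -0.2, -0.1]
finger_gap: 0.0094
```

Request:
{"name": "drive_tool", "arguments": {"commands": [0,0,0,0,0,0,0,0,0,0,0,0,0,0,0,0,0,0,0,0,0,0,0,0,0,0,0,0]}}

```text
time: 22.05
tool_pos: [0.516, -0.3316, 0.158]
ee_rot: [[-0.023, 1.0, 0.0], [1.0, 0.023, -0.001], [-0.001, 0.0, -1.0]]
ft_force: [-0.0, 0.3, -0.3]
finger_gap: 0.0095
```

```bash
python3 - <<'E'
from h import *
st();go([.5145,-.333,.16],Rt())
for n in ("side","scene","wrist"): snap(n,17)
for n in ("scene","side"):
    p,d,V=load(n,17);W=world(n,d,V);H=hsv(p)
    m=(d>0)&(abs(W[...,0]-.514)<.05)&(abs(W[...,1]+.333)<.06)&(W[...,2]>.05)&(W[...,2]<.3)&(H[...,2]>90)
    Q=W[m];print(n,len(Q),np.percentile(Q,[2,50,98],axis=0).round(3).tolist())
E
```

```text
t 22.05 p [ 0.516  -0.3316  0.158 ] F [-0.   0.3 -0.3] gap 0.0095 q [-0.65  0.54  1.55 -0.    1.05 -0.67]
rot [0.    0.001 0.001] shift mm [-1.4 -1.5 -2. ]
scene 383 [[0.492, -0.365, 0.106], [0.519, -0.347, 0.149], [0.522, -0.306, 0.212]]
side 373 [[0.472, -0.353, 0.106], [0.512, -0.319, 0.17], [0.556, -0.3, 0.264]]
```

View pics/side17.png

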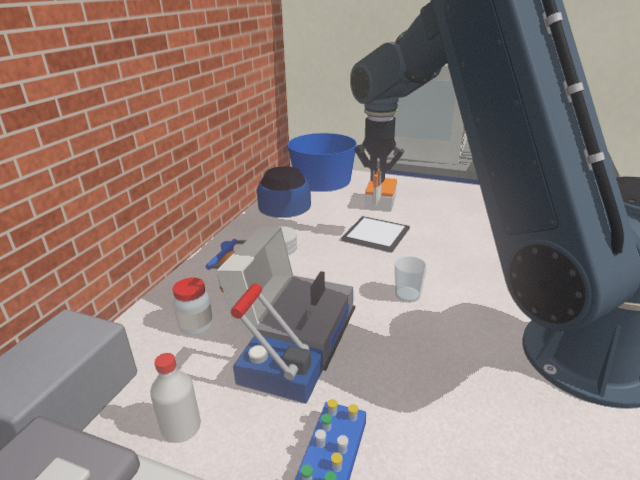

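View pics/scene17.png

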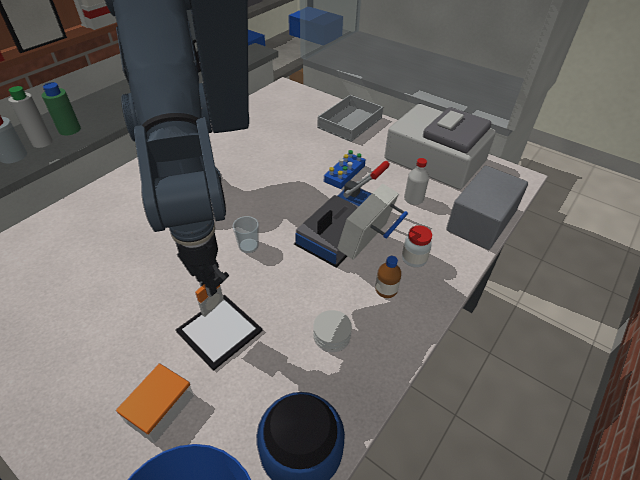

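View pics/wrist17.png

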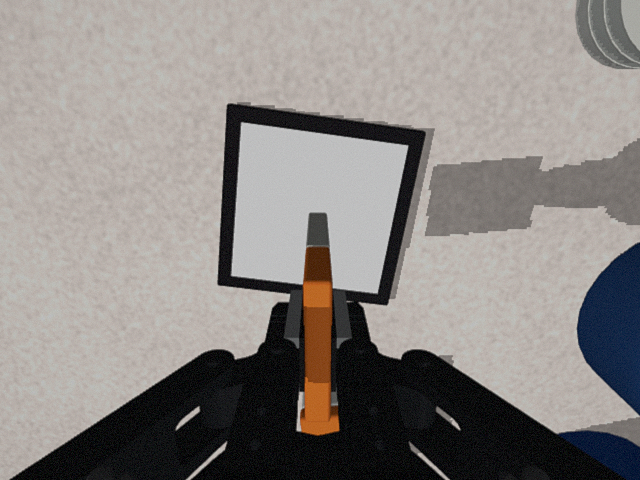

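Plate is held upright over the pad. In the wrist view the pad corners are (229,104), (425,129), (388,304) and (218,285). Checking the pad centre once more from there, and the bystanders between pictures.

```bash
python3 - <<'E'
from h import *
p,d,V=load("wrist",17)
q=np.array([ray("wrist",V,u,v,.012) for u,v in [(229,104),(425,129),(388,304),(218,285)]]);print(np.round(q,3),q.mean(0).round(4))
st()
s=robot.sense();print("tilt deg",np.degrees(np.arccos(-np.array(s["ee_rot"])[2,2])),"qd",np.abs(s["qd"]).max())
A=load("scene",0)[0].astype(int);B=load("scene",17)[0].astype(int)
for nm,(u,v) in dict(wash=(417,185),jar=(418,246),reagent=(388,278),petri=(332,330),tip=(153,398),beaker=(247,234),rack=(345,168),lever=(380,170)).items():
    print(nm,np.median(abs(A[v-12:v+12,u-12:u+12]-B[v-12:v+12,u-12:u+12])), (abs(A[v-12:v+12,u-12:u+12]-B[v-12:v+12,u-12:u+12]).max(2)>40).mean().round(3))
E
```

```text
[[ 0.449 -0.249  0.012]
 [ 0.594 -0.263  0.012]
 [ 0.579 -0.411  0.012]
 [ 0.432 -0.396  0.012]] [ 0.5132 -0.33    0.012 ]
t 22.2 p [ 0.5158 -0.3318  0.1578] F [-0.1 -0.   0. ] gap 0.0093 q [-0.65  0.54  1.55 -0.    1.05 -0.67]
tilt deg 0.038071621392672846 qd 0.0023236690943650093
wash 3.0 0.0
jar 4.0 0.069
reagent 2.0 0.009
petri 58.0 0.694
tip 3.0 0.019
beaker 3.0 0.0
rack 3.0 0.024
lever 4.0 0.0
```

Everything lines up. The petri difference looks like a moved shadow, since the stack sits at the same pixels in both pictures. Handing in.

```bash
python3 -c "
from h import *
print(robot.hand_in());st()"
```

```text
the job is handed in; nothing more can be done
None
the job is handed in; nothing more can be done
```

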